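Offcut plinth for the TV remote

TASK

Build a plinth for the TV remote on the silicone coaster: stack all the oak offcuts there in one pile, each lying on a broad face, centred over the coaster and turned so that it cancels the slant of the one beneath and the pile stands straight. Then, when the pile stands by itself, pull the TV remote out of its upright holder and lay it flat across the middle of the top. The other things on the sideboard stay where they are.

Things in the scene. Friction and masses are not known exactly. Their poses are not given: they have to be found in the camera images.
- offcut_a: largest of up to four bare oak offcuts (absent in some runs): a wedge 140 mm long (x), 64 mm wide (y), 40 mm thick at mid-length; underside flat, top slanting up 8 degrees from the thin end (-x, 30 mm) to the thick end (+x, 50 mm), whose underside is cut back 20 mm. Origin: middle of the underside, z up. About 233 g. Lies on its underside at first.
- offcut_a_mid (a point): middle of offcut_a, 20 mm above its origin
- offcut_b: second largest of up to four bare oak offcuts (absent in some runs): a wedge 120 mm long (x), 60 mm wide (y), 38 mm thick at mid-length; underside flat, top slanting up 8 degrees from the thin end (-x, 30 mm) to the thick end (+x, 46 mm), whose underside is cut back 17 mm. Origin: middle of the underside, z up. About 178 g. Lies on its underside at first.
- offcut_b_mid (a point): middle of offcut_b, 19 mm above its origin
- offcut_c: third largest of up to four bare oak offcuts (absent in some runs): a wedge 100 mm long (x), 56 mm wide (y), 36 mm thick at mid-length; underside flat, top slanting up 8 degrees from the thin end (-x, 29 mm) to the thick end (+x, 43 mm), whose underside is cut back 14 mm. Origin: middle of the underside, z up. About 131 g. Lies on its underside at first.
- offcut_c_mid (a point): middle of offcut_c, 18 mm above its origin
- offcut_d: smallest of up to four bare oak offcuts (absent in some runs): a wedge 80 mm long (x), 52 mm wide (y), 34 mm thick at mid-length; underside flat, top slanting up 8 degrees from the thin end (-x, 28 mm) to the thick end (+x, 40 mm), whose underside is cut back 11 mm. Origin: middle of the underside, z up. About 92 g. Lies on its underside at first.
- offcut_d_mid (a point): middle of offcut_d, 17 mm above its origin
- coaster: round black hard silicone coaster, 110 mm across, 6 mm thick, stuck to the sideboard; origin at the centre of its underside, z up
- tv_remote: black TV remote, a slab 180 mm long (its z), 44 mm wide (its y), 18 mm thick (its x; keys on the -x face), 110 g; origin at the middle of the end that first stands down in the holder. It stands loosely, up to 6 degrees askew
- tv_remote_mid (a point): centre of the TV remote, 90 mm along its z from its origin
- holder: white upright remote holder, fixed to the sideboard: an open-topped pocket 34 mm (x) by 60 mm (y) outside, 95 mm high, walls 4 mm, inner floor 5 mm up (so 90 mm of the remote stands out above its rim), on an 80 x 100 x 5 mm foot; origin at the centre of its underside
- holder_mouth (a point): centre of the holder's mouth, 95 mm above its origin
- jar: bystander: glass jar with an aluminium screw lid, 54 mm across, 74 mm high; origin at its underside
- bowl: bystander: white bowl, 104 mm across, 42 mm high; origin at its underside
- case: bystander: grey spectacle case 155 x 58 x 36 mm, long along x; origin at its underside
- candle: bystander: candle in amber glass, 66 mm across, 70 mm high; origin at its underside. (Not listed: a steel three-tier stand, fixed, 240 mm across and 300 mm tall, centred 0.72 m ahead and 0.455 m left of the robot, with two small remotes on it)
- dish: bystander: flat blue ceramic tray 70 x 110 x 8 mm; origin at its underside
Mind the look-alikes: they are no part of the job. What is shaped like the offcut_d but red or turquoise is not meant. What is shaped like the offcut_c but purple is not meant.

How it is judged:
On the way:
1. all the offcuts stand in one pile on the coaster, none leaning more than 12 degrees, let go and still, before the remote is laid there (horizontal distance between each of offcut_a_mid, offcut_b_mid, offcut_c_mid, offcut_d_mid and coaster below 0.025 m and angle between the z axis of each of offcut_a, offcut_b, offcut_c, offcut_d and the z axis of coaster, either way round below 0.21 rad and linear speed of each of offcut_a, offcut_b, offcut_c, offcut_d below 0.02 m/s and horizontal distance between tv_remote_mid and coaster above 0.08 m and contact force between the fingers and offcut_a below 0.1 N and contact force between the fingers and offcut_b below 0.1 N and contact force between the fingers and offcut_c below 0.1 N and contact force between the fingers and offcut_d below 0.1 N), for 0.4 s.
At the end, for the whole second after the job is handed in: All offcuts present form one pile on the coaster, each on a broad face within 12 degrees of level, its middle within 25 mm (sideways) of the coaster's centre; on top the TV remote on a broad face, within 12 degrees of level, its centre within 35 mm of the same axis; all still (horizontal distance between each of offcut_a_mid, offcut_b_mid, offcut_c_mid, offcut_d_mid and coaster below 0.025 m and angle between the z axis of each of offcut_a, offcut_b, offcut_c, offcut_d and the z axis of coaster, either way round below 0.21 rad and linear speed of each of offcut_a, offcut_b, offcut_c, offcut_d, tv_remote below 0.02 m/s and horizontal distance between tv_remote_mid and coaster below 0.035 m and angle between the x axis of tv_remote and the z axis of coaster, either way round below 0.21 rad and height (world z) of tv_remote_mid above 0.07 m); the robot touches nothing.
It fails at once if the jar or the bowl is moved more than 40 mm or tipped (distance of any of jar, bowl from where it was at the start of the episode above 0.04 m or angle between any of jar, bowl's own z axis and vertical above 0.5 rad).
It fails at once if the spectacle case, candle or tray is moved more than 40 mm or tipped (distance of any of case, candle, dish from where it was at the start of the episode above 0.04 m or angle between any of case, candle, dish's own z axis and vertical above 0.5 rad).
Of offcut_a, offcut_b, offcut_c, offcut_d only 2 to 4 are there at a start; the rules pass over those that are not, and their reading is None.
At some moment in a run one of offcut_c, offcut_d, tv_remote may be knocked a few centimetres aside while the robot is not near it.
It also fails if it takes over 210 s, if anything falls off the work surface, if the arm or the gripper's body presses on something with over 40 N, if the wrist force passes 120 N, or if a joint passes its speed limit or range.

ROBOT

A 7-joint arm with a two-finger parallel gripper is mounted at the origin on the work surface. World frame = base frame: x ahead of the robot, y to its left, z up, the work surface at z = 0. Lengths are in m, angles in rad, forces in N, time in s.
With the tool pointing down it reaches from about 0.4 to 0.85 m from the base axis. Payload 4.5 kg.
Tool frame: the origin (TCP) lies midway between the tips of the shut fingers; the grasp point (between the pads) lies 19 mm behind it; y points along the fingers, z is the direction in which the jaws open and shut, and the axes are right-handed (so a half turn about y gives the same grasp; the last joint's range is limited). The gripper opens to 88 mm and grips with 3 to 60 N. Pads are 18 mm wide; open, the fingers measure 123 mm over their backs; the gripper's body (75 mm by 187 mm) begins 45 mm behind the grasp point.
Start: joints at [0.034, 0.689, -0.195, 1.565, 0.157, 0.902, -0.215], TCP at [0.625, 0, 0.239] pointing down, gripper open.
Joint ranges: [-3.01, 3.01], [-0.46, 2.08], [-1.47, 1.51], [0.13, 2.56], [-1, 4.14], [0.04, 2.09], [-2.66, 2.66]. Speed limits (rad/s): [2.57, 2.57, 3.14, 3.14, 3.14, 3.14, 3.14].

INTERFACE

Orientations are given as a unit quaternion [x, y, z, w].
In Python, from plant import r, snapshot, get_calibration, job, boxes_of gives the robot as it stands. The module is installed in compiled form; this text tells all that it offers.
- The arm moves only by the shell command python3 -m handwheel 'ROWS' [OPENING] [FORCE]. ROWS is JSON, a list that holds one entry, the list of rows, each a list of 6 numbers: the shift along the tool's x, y, z as a fraction of full scale, then the turn, a rotation vector about the tool's x, y, z as a fraction of full scale. In form: [[[x, y, z, wx, wy, wz], ...]]. A call has 1 to 12 rows; each row is the pose to reach, as a shift and turn from the pose commanded when the call began, along the tool's axes at that moment, turning the shorter way round; what a row does not reach only later rows make up. Full scale, the value 1, is 100 cm for a shift and 180 degrees for a turn. A row lasts 1/12 s, in which the tool goes at most 41.7 mm and 7.16 degrees, less where a joint would pass 70% of its speed; a pose out of reach is approached as far as the arm can. A call with a number of a shift or a turn outside -1 to 1 is refused whole. A call with a gripper value outside its range is refused whole. OPENING is the opening, from -1 (shut) to 1 (fully open), set as the call begins (- or left out, the last holds). The fingers move at their own pace and stop on an object; FORCE is the grip in N (left out, the last holds). Time passes only in rows, so rows that repeat a pose let the fingers close. It gives the time, the measured TCP pose, the force and the opening at its end, in the units of the state.
- r.get_state(): the state, without advancing time (a new reading comes with each control period).
- snapshot(name): name is "scene" or "side" or "wrist"; returns the picture (384x512x3 uint8, red, green, blue); there is no depth.
- get_calibration(name): a dict with "fx", "fy", "cx", "cy" (pixels), "T" (4x4, takes a point from camera to world coordinates). Camera axes: x right, y down, z forward; pixel columns grow to the right and rows downward; lengths in m; the calibration is good to about 2 mm. A picture is of the moment at which its call begins: read the wrist's pose just before it. get_calibration takes no time and is no camera call; for the wrist camera it gives the pose at the moment of the call.
- job.finish_job(): hands the job in, once; it reports no verdict.
Trained networks look in the newest picture that a camera, given by its name, has taken for a name from the list of things; names that differ only in an ending like _2 or _b are one class to them, and where a whole thing is asked for, a point or a joint stands for the part that bears it (a point fixed in the world has none). Each returns a list of dicts, best first, with "confidence" (0 to 1); they miss things now and then, are a little off and sometimes report something else, mostly with a low value. They report only what shows in the picture. A call takes as long as a camera call. They do not tell look-alikes from the thing itself.
- boxes_of(thing, camera): "bbox" ([left, top, right, bottom] in pixels, round what is visible of it).
The state is a dict: "clock": time; "q": joint angles; "qd": joint speeds; "joint_torque": joint torques, N m; "tool_pos": TCP position; "eef_rot": TCP orientation; "contact_force": force on the tool from outside, world axes, zero at the start; "moment": the same for the moment, N m; "opening": opening from 0.0 (shut) to 1.0 (fully open).
Only numpy, scipy, OpenCV 4.12 (cv2) and the standard library are available. Lean on these libraries where they do the work, as an engineer would, in place of code of your own. Each camera call takes 0.05 s, during which the arm holds its last target. There are 200 camera calls.

## Working session

There is one attempt and no reset: what is moved stays moved. The work goes in short steps, Python scripts to look and compute and a shell command to move; the robot and the scene stay as the last step left them, time stands still between calls to the robot, and variables do not carry over. Pictures are saved under pics/ and viewed, about 12 in all and at most 16, crops included, and the job is handed in when it is done.

```bash
mkdir -p pics; python3 - <<'E'
from plant import r, snapshot, get_calibration
import cv2,numpy as np
s=r.get_state(); print({k:np.round(v,3) for k,v in s.items()})
for n in ("scene","side","wrist"):
    im=snapshot(n); cv2.imwrite(f"pics/{n}0.png",im[:,:,::-1]); c=get_calibration(n); print(n,c["fx"],c["cx"],c["cy"],np.round(c["T"],3).tolist())
a=cv2.imread("pics/scene0.png"); cv2.imwrite("pics/scene0b.png",cv2.resize(a,(800,600),interpolation=cv2.INTER_CUBIC))
a=cv2.imread("pics/side0.png"); cv2.imwrite("pics/side0b.png",cv2.resize(a,(800,600),interpolation=cv2.INTER_CUBIC))
E
```

```text
{'clock': np.float64(0.0), 'q': array([ 0.034,  0.69 , -0.195,  1.566,  0.157,  0.902, -0.215]), 'qd': array([ 0.   , -0.001, -0.001,  0.001,  0.   , -0.001,  0.   ]), 'joint_torque': array([ 0.0000e+00, -5.2757e+01, -1.2670e+00, -1.5343e+01, -5.3000e-02,
        7.0000e-03,  0.0000e+00]), 'tool_pos': array([ 0.624, -0.   ,  0.238]), 'eef_rot': array([ 0.501, -0.5  ,  0.5  , -0.5  ]), 'contact_force': array([-0.004, -0.395, -0.428]), 'moment': array([-0.013,  0.024, -0.031]), 'opening': np.float64(1.001)}
scene 423.1576593509903 250.49285327804492 189.86354258044528 [[0.003, 0.737, -0.676, 1.402], [1.0, -0.001, 0.003, 0.01], [0.001, -0.676, -0.737, 1.038], [0.0, 0.0, 0.0, 1.0]]
side 418.69392352887473 250.39706904133158 193.2640006200941 [[-0.99, -0.102, 0.093, 0.422], [-0.137, 0.633, -0.762, 0.993], [0.019, -0.767, -0.641, 0.893], [0.0, 0.0, 0.0, 1.0]]
wrist 316.4216798278079 257.209247490193 190.36899064849084 [[1.0, 0.0, -0.002, 0.626], [-0.0, -0.952, -0.306, 0.08], [-0.002, 0.306, -0.952, 0.383], [0.0, 0.0, 0.0, 1.0]]
```

View pics/scene0b.png

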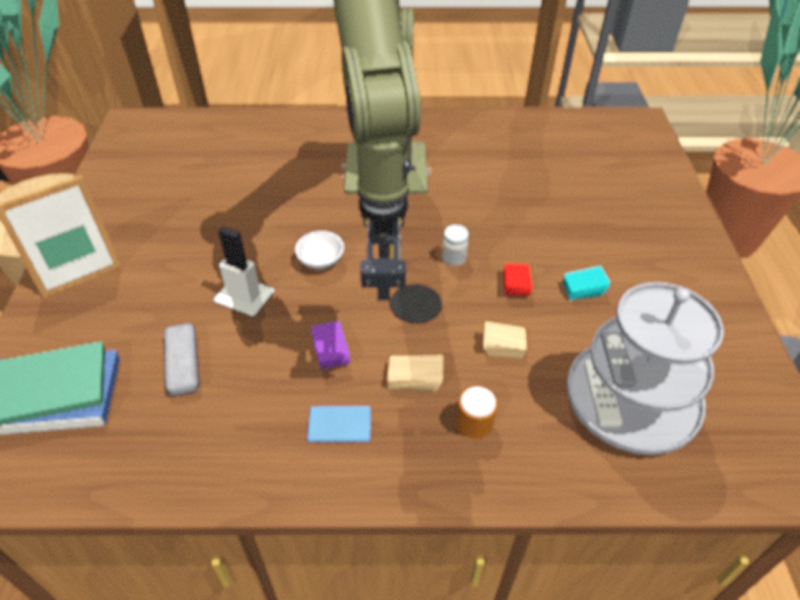

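View pics/side0b.png

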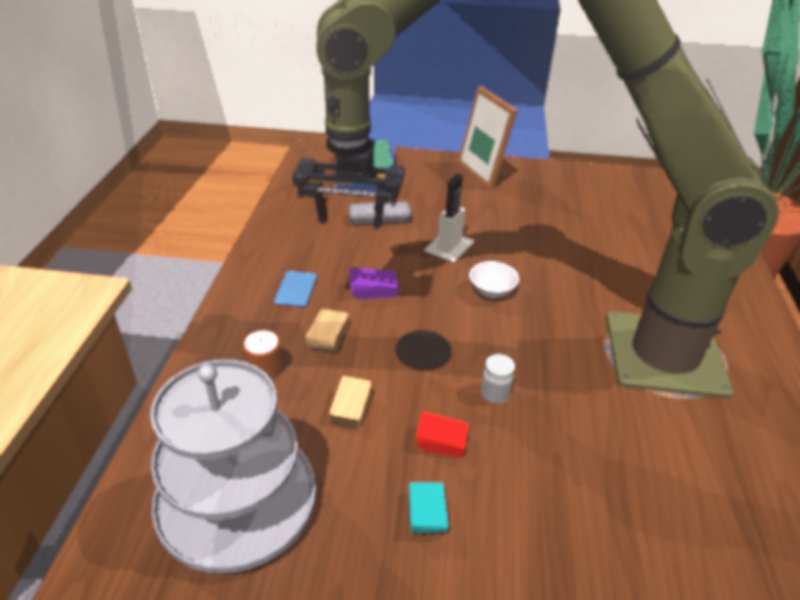

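The scene picture (800x600 scale) shows two bare oak wedges, at (415,372) and (505,340). The coaster is at (416,303) and the remote in its holder at (235,260). The look-alikes are red (517,280), turquoise (587,283) and purple (330,345). The next crop is to confirm which offcuts these are.

```bash
cat > h.py <<'E'
import cv2,numpy as np
from plant import r,snapshot,get_calibration
from scipy.optimize import minimize
def K(c): return np.array([[c["fx"],0,c["cx"]],[0,c["fy"],c["cy"]],[0,0,1]])
def proj(c,P):
    T=np.linalg.inv(c["T"]); p=(np.asarray(P,float)@T[:3,:3].T+T[:3,3])@K(c).T
    return p[:,:2]/p[:,2:]
def plane(c,uv,z):
    d=np.linalg.inv(K(c))@[uv[0],uv[1],1]; d=c["T"][:3,:3]@d; o=c["T"][:3,3]
    return o+d*(z-o[2])/d[2]
def wedge(L,W,tn,tk,cut):
    p=[(-L/2,0),(L/2-cut,0),(L/2,tk),(-L/2,tn)]
    return np.array([(x,y,z) for x,z in p for y in (-W/2,W/2)])
C=wedge(.100,.056,.029,.043,.014); D=wedge(.080,.052,.028,.040,.011)
def place(V,x,y,yaw,z=0):
    c,s=np.cos(yaw),np.sin(yaw); return V@np.array([[c,-s,0],[s,c,0],[0,0,1]]).T+[x,y,z]
def comp(m,uv):
    n,l,st,ce=cv2.connectedComponentsWithStats(m.astype(np.uint8))
    k=min(range(1,n),key=lambda i:np.hypot(*(ce[i]-uv))+(999 if st[i][4]<30 else 0)); return l==k,st[k],ce[k]
S=8
def sil(c,P):
    m=np.zeros((384,512),np.uint8); h=cv2.convexHull(np.float32(proj(c,P)))
    cv2.fillConvexPoly(m,np.int32(np.round(h*16)),255,cv2.LINE_AA,4); return m/255.
def fit(V,cams,masks,x,y,z=0):
    def f(p):
        e=0
        for c,m in zip(cams,masks):
            s=sil(c,place(V,p[0],p[1],p[2]/10,z)); e+=np.abs(s-m).sum()/m.sum()
        return e
    best=[]
    for a in np.arange(0,2*np.pi,np.pi/8):
        q=minimize(f,[x,y,a*10],method="Nelder-Mead",options=dict(initial_simplex=np.array([[x,y,a*10],[x+.01,y,a*10],[x,y+.01,a*10],[x,y,a*10+2]])))
        best.append((q.fun,q.x[0],q.x[1],(q.x[2]/10)%(2*np.pi)))
    return sorted(best)[:4]
E
python3 - <<'E'
from h import *
a=cv2.imread("pics/scene0.png");b=cv2.imread("pics/side0.png")
cs,cd=get_calibration("scene"),get_calibration("side")
for im,l in((a,[(415,372),(505,340),(416,303)]),(b,[(327,330),(350,400),(424,350)])):
    hsv=cv2.cvtColor(im,cv2.COLOR_BGR2HSV)
    for u in l: print(u,hsv[int(u[1]*.64),int(u[0]*.64)],im[int(u[1]*.64),int(u[0]*.64)])
    print(hsv[300,250])
A=cv2.resize(a[170:260,220:370],(750,450)[:2],interpolation=cv2.INTER_CUBIC)
B=cv2.resize(b[170:290,180:300],(450,450),interpolation=cv2.INTER_CUBIC)
cv2.imwrite("pics/crop1.png",cv2.resize(np.hstack([A,B]),(800,300)))
for n,c,u in(("scene",cs,(416*.64,303*.64)),("side",cd,(424*.64,350*.64))): print(n,plane(c,u,.006))
E
```

```text
(415, 372) [ 19  85 247] [165 216 247]
(505, 340) [ 26  60 255] [195 246 255]
(416, 303) [30  4 64] [63 64 64]
[ 14 136 184]
(327, 330) [ 16 116 229] [125 180 229]
(350, 400) [ 22  87 254] [167 232 254]
(424, 350) [ 9 61 59] [45 49 59]
[ 10 151 137]
scene [0.4739901  0.06532235 0.006     ]
side [0.46799111 0.07314974 0.006     ]
```

View pics/crop1.png

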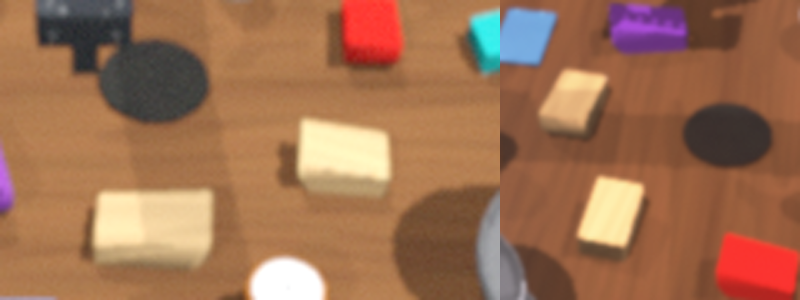

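The crop shows only two bare oak wedges (scene pixels about (265,238) and (323,217)). The left one is the larger. The red, turquoise and purple pieces are excluded by colour. Next I fit the c and d models to both wedges.

```bash
cat >> h.py <<'E'
def gc(im,box):
    m=np.zeros(im.shape[:2],np.uint8); big=cv2.resize(im,None,fx=2,fy=2,interpolation=cv2.INTER_CUBIC)
    m=np.zeros(big.shape[:2],np.uint8); b=[int(2*v) for v in box]
    cv2.grabCut(big,m,(b[0],b[1],b[2]-b[0],b[3]-b[1]),np.zeros((1,65)),np.zeros((1,65)),6,cv2.GC_INIT_WITH_RECT)
    f=((m==1)|(m==3)).astype(np.float32)
    return cv2.resize(f,(512,384),interpolation=cv2.INTER_AREA)
E
python3 - <<'E'
from h import *
a=cv2.imread("pics/scene0.png");b=cv2.imread("pics/side0.png")
cs,cd=get_calibration("scene"),get_calibration("side")
out=[]
def mask(im,u):
    h=cv2.cvtColor(im,cv2.COLOR_BGR2HSV).astype(int)
    m=(h[...,1]<125)&(h[...,2]>140)&(h[...,0]>11)&(h[...,0]<35)
    k,st,ce=comp(m,u); box=[st[0]-5,st[1]-5,st[0]+st[2]+5,st[1]+st[3]+5]
    g=gc(im,box); print(u,st,g.sum()); return g
for nm,u,v in(("left",(415,372),(327,330)),("right",(505,340),(350,400))):
    u=np.array(u)*.64;v=np.array(v)*.64
    ms=[mask(a,u),mask(b,v)]
    x,y,_=plane(cs,u,.02); print(plane(cs,u,.02),plane(cd,v,.02))
    for n,V in(("C",C),("D",D)):
        F=fit(V,[cs,cd],ms,x,y); print(nm,n,np.round(F,4).tolist())
# coaster
for n,im,c,u in(("scene",a,cs,(416,303)),("side",b,cd,(424,350))):
    h=im.max(2); k,st,ce=comp(h<80,np.array(u)*.64); print(n,st,ce,plane(c,ce,.006), plane(c,(st[0]+st[2]/2-.5,st[1]+st[3]/2-.5),.004))
E
```

```text
[265.6  238.08] [247 226  37  25 827] 763.25
[209.28 211.2 ] [196 198  27  24 436] 484.0
[0.66207471 0.05779105 0.02      ] [0.66239703 0.06112058 0.02      ]
left C [[0.3695, 0.6621, 0.0577, 1.52], [0.3703, 0.6621, 0.0577, 1.5196], [0.3705, 0.6625, 0.0577, 1.5263], [0.3709, 0.6622, 0.0576, 1.5254]]
left D [[0.5107, 0.6637, 0.0523, 1.4935], [0.5109, 0.664, 0.0522, 1.497], [0.5113, 0.6637, 0.0524, 1.489], [0.5115, 0.664, 0.0527, 1.4969]]
[323.2 217.6] [309 205  29  25 605] 571.25
[224. 256.] [211 241  26  29 543] 590.0
[0.5849562  0.23726146 0.02      ] [0.58387715 0.23392536 0.02      ]
right C [[0.684, 0.5823, 0.2296, 1.5595], [0.6842, 0.5818, 0.229, 1.5189], [0.6849, 0.5819, 0.2289, 1.5202], [0.6851, 0.5822, 0.2304, 1.5578]]
right D [[0.3533, 0.584, 0.2322, 1.5136], [0.3539, 0.5843, 0.2332, 1.4959], [0.354, 0.5846, 0.2334, 1.4747], [0.3542, 0.5842, 0.2329, 1.4844]]
scene [232 174  50  32 850] [258.98470588 189.38      ] [0.45372495 0.04185275 0.006     ] [0.45241348 0.03366141 0.004     ]
side [254 212  34  24 653] [270.62174579 223.84073507] [0.47028265 0.07280775 0.006     ] [0.47090724 0.06930453 0.004     ]
```

```bash
python3 - <<'E'
from h import *
from scipy.spatial.transform import Rotation as R
s=r.get_state(); print(np.round(R.from_quat(s["eef_rot"]).as_matrix(),3).tolist())
cs,cd=get_calibration("scene"),get_calibration("side"); f=.64
for n,u,c,z in(("candle",(478,399),cs,.07),("candle",(262,342),cd,.07),("dish",(340,423),cs,.008),("jar",(456,233),cs,.074),("jar",(500,363),cd,.074),("bowl",(320,245),cs,.042),("bowl",(494,275),cd,.042),("holdermouth",(239,265),cs,.095),("mouth",(452,212),cd,.095),("remtop",(230,233),cs,.185),("remtop",(455,180),cd,.185),("foot corners L",(215,296),cs,.005),("foot F",(247,313),cs,.005),("foot R",(273,292),cs,.005),("footL",(426,247),cd,.005),("footF",(451,262),cd,.005),("footR",(473,244),cd,.005)):
    print(n,np.round(plane(c,(u[0]*f,u[1]*f),z),3))
a=cv2.imread("pics/scene0.png");b=cv2.imread("pics/side0.png")
A=cv2.resize(a[140:205,130:185],(440,520),interpolation=cv2.INTER_CUBIC);B=cv2.resize(b[105:170,265:310],(360,520),interpolation=cv2.INTER_CUBIC)
cv2.imwrite("pics/crop2.png",np.hstack([A,B]))
E
```

```text
[[0.0, -0.001, 1.0], [-1.0, -0.0, 0.0], [0.0, -1.0, -0.001]]
candle [0.756 0.164 0.07 ]
candle [0.758 0.165 0.07 ]
dish [ 0.766 -0.08   0.008]
jar [0.331 0.154 0.074]
jar [0.329 0.156 0.074]
bowl [ 0.334 -0.143  0.042]
bowl [ 0.34  -0.143  0.042]
holdermouth [ 0.45  -0.295  0.095]
mouth [ 0.445 -0.295  0.095]
remtop [ 0.454 -0.296  0.185]
remtop [ 0.444 -0.282  0.185]
foot corners L [ 0.452 -0.36   0.005]
foot F [ 0.5   -0.286  0.005]
foot R [ 0.441 -0.239  0.005]
footL [ 0.498 -0.276  0.005]
footF [ 0.435 -0.226  0.005]
footR [ 0.388 -0.306  0.005]
```

View pics/crop2.png

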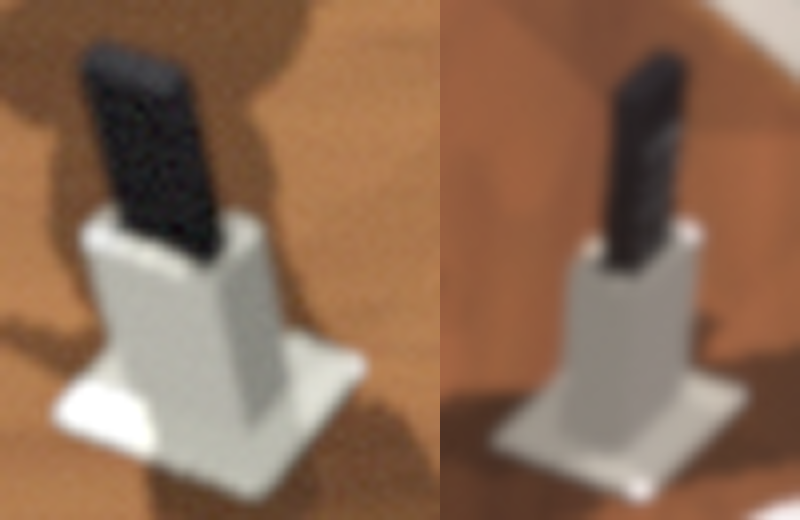

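The remote stands in the holder at about (0.45,-0.295). The holder's broad side runs at a yaw of about 55°. The starting wrist picture already covers C and the coaster.

```bash
python3 - <<'E'
from h import *
c=get_calibration("wrist")
a=cv2.imread("pics/wrist0.png")
for V,p in((C,(.662,.058,1.52)),(D,(.584,.2325,1.49))):
    q=proj(c,place(V,*p)); print(np.round(q).tolist())
    for i,(k,l) in enumerate([(0,1),(2,3),(4,5),(6,7),(0,2),(2,4),(4,6),(6,0),(1,3),(3,5),(5,7),(7,1)]):
        cv2.line(a,tuple(np.int32(q[k]*1)),tuple(np.int32(q[l])),(0,255,0) ,1)
cv2.imwrite("pics/wrist0b.png",cv2.resize(a,(800,600)))
E
```

```text
[[308.0, 152.0], [262.0, 149.0], [316.0, 77.0], [266.0, 74.0], [325.0, 61.0], [268.0, 58.0], [312.0, 157.0], [263.0, 154.0]]
[[239.0, -22.0], [189.0, -27.0], [244.0, -104.0], [191.0, -109.0], [243.0, -147.0], [181.0, -153.0], [238.0, -32.0], [183.0, -37.0]]
```

View pics/wrist0b.png

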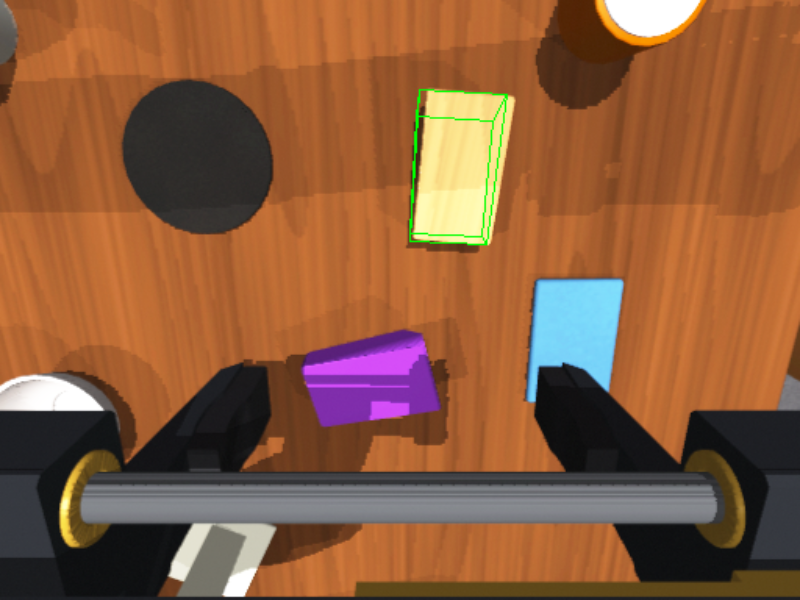

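The overlay on C (about (455,165) at 800x600) matches except for a few degrees of yaw. The coaster is at (197,157). I refine both with the wrist image.

```bash
python3 - <<'E'
from h import *
c=get_calibration("wrist"); a=cv2.imread("pics/wrist0.png")
m=gc(a,(250,50,340,165)); print(m.sum())
F=fit(C,[c],[m],.665,.055); print(np.round(F,4).tolist())
k,st,ce=comp(a.max(2)<75,np.array((197,157))*.64); print(st,ce)
cn,_=cv2.findContours(k.astype(np.uint8),0,1); e=cv2.fitEllipse(cn[0]); print(e, plane(c,e[0],.006))
E
```

```text
5916.0
[[0.0907, 0.6646, 0.0591, 4.5752], [0.0907, 0.6646, 0.0592, 4.5792], [0.0908, 0.6646, 0.0594, 4.5726], [0.0908, 0.6644, 0.0586, 4.5744]]
[  78   51   96   99 7302] [126.02793755 100.02643111]
((126.02445983886719, 100.02112579345703), (89.54764556884766, 101.89022827148438), 140.86187744140625) [0.47499595 0.0676833  0.006     ]
```

```bash
python3 -m handwheel '[[[-0.04,0,0,0,0,0],[-0.08,0,0,0,0,0],[-0.12,0,0,0,0,0],[-0.14,0,0,0,0,0],[-0.14,0,0,0,0,0],[-0.14,0,0,0,0,0],[-0.14,0,0,0,0,0]]]' 1 && python3 - <<'E'
from h import *
c=get_calibration("wrist"); im=snapshot("wrist"); c2=get_calibration("wrist"); print(np.abs(c["T"]-c2["T"]).max())
s=snapshot("scene"); cv2.imwrite("pics/scene1.png",s[:,:,::-1])
a=np.ascontiguousarray(im[:,:,::-1]); cv2.imwrite("pics/wrist1.png",a)
h=cv2.cvtColor(a,cv2.COLOR_BGR2HSV).astype(int)
res=[]
for V,p in((C,(.6646,.059,1.48)),(D,(.584,.2325,1.49))):
    q=proj(c,place(V,*p)); box=np.r_[np.maximum(q.min(0)-12,1),np.minimum(q.max(0)+12,[510,382])]; m=gc(a,box); print(box,m.sum(),sil(c,place(V,*p)).sum())
    F=fit(V,[c],[m],p[0],p[1]); print(np.round(F,4).tolist())
    from scipy.optimize import minimize
    for a0 in(1.48,1.48+np.pi):
        f=lambda t:np.abs(sil(c,place(V,t[0],t[1],t[2]/10))-m).sum()/m.sum()
        z=minimize(f,[p[0],p[1],a0*10],method="Nelder-Mead",options=dict(initial_simplex=[[p[0],p[1],a0*10],[p[0]+.006,p[1],a0*10],[p[0],p[1]+.006,a0*10],[p[0],p[1],a0*10+1]])); print(z.fun,z.x)
cv2.imwrite("pics/wrist1b.png",cv2.resize(a[0:270],(800,422),interpolation=cv2.INTER_CUBIC))
E
```

```text
clock: 0.73
tool_pos: [0.625, 0.1384, 0.2384]
eef_rot: [0.5, -0.5, 0.501, -0.499]
contact_force: [0.4, -0.5, -0.2]
opening: 0.999
0.0012756486999827446
[249.9199427  176.23835224 332.02689021 275.50492812] 4203.0 3670.4313725490197
[[0.1189, 0.6627, 0.0624, 1.4305], [0.119, 0.6629, 0.0624, 1.4308], [0.1191, 0.6628, 0.0623, 1.4285], [0.1194, 0.6629, 0.0621, 1.429]]
0.1192864107336963 [ 0.66288622  0.06202661 14.30759925]
0.22646055805143853 [ 0.66248741  0.05585429 45.02549465]
[178.74136488  16.14270315 256.682641   127.12566219] 4809.0 4464.796078431373
[[0.1304, 0.5848, 0.2331, 1.4466], [0.1306, 0.5848, 0.233, 1.4461], [0.1307, 0.5846, 0.233, 1.4467], [0.1309, 0.5849, 0.233, 1.4328]]
0.13109732976159894 [ 0.58497408  0.23295309 14.33183368]
0.13183247097965825 [ 0.58506674  0.23504905 46.30293703]
```

View pics/wrist1b.png

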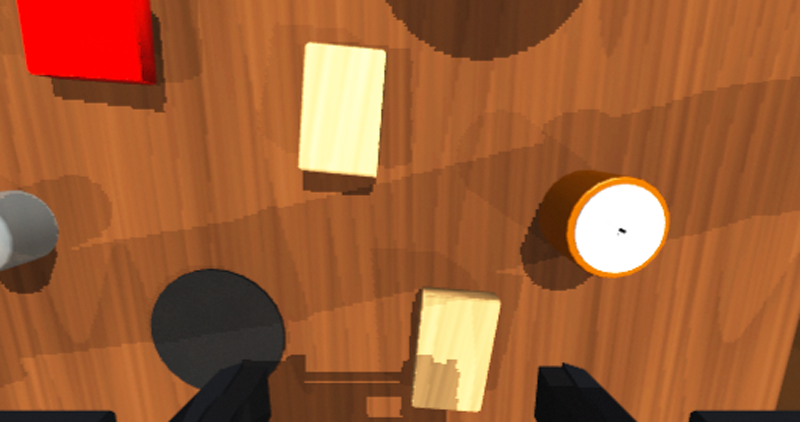

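Yaw direction (thick end ±y) is still ambiguous, so I take one oblique look at the side faces.

```bash
python3 -m handwheel '[[[0.02,0.01,-0.035,0,0,0],[0.03,0.02,-0.07,0,0,0],[0.04,0.03,-0.105,0,0,0],[0.05,0.04,-0.14,0,0,0],[0.06,0.04,-0.175,0,0,0],[0.08,0.04,-0.19,0,0,0],[0.08,0.04,-0.19,0,0,0],[0.08,0.04,-0.19,0,0,0]]]' && python3 - <<'E'
from h import *
c=get_calibration("wrist"); im=snapshot("wrist"); print(np.round(c["T"][:3,3],3))
a=np.ascontiguousarray(im[:,:,::-1]); cv2.imwrite("pics/wrist2.png",a)
tiles=[]
for V,p in((C,(.6635,.0605,1.44)),(D,(.585,.233,1.44))):
    q=proj(c,place(V,*p)); ce=q.mean(0); print(ce); 
    x0,y0=[int(max(0,v)) for v in ce-[60,60]]; tiles.append(cv2.resize(a[y0:y0+120,x0:x0+120],(400,400),interpolation=cv2.INTER_CUBIC)) if 0 else tiles.append(cv2.resize(cv2.getRectSubPix(a,(120,120),(float(ce[0]),float(ce[1]))),(400,400)))
cv2.imwrite("pics/crop3.png",np.hstack(tiles))
E
```

```text
clock: 1.5
tool_pos: [0.4347, 0.0579, 0.1991]
eef_rot: [0.499, -0.501, 0.501, -0.499]
contact_force: [0.8, 0.5, 0.4]
opening: 1.001
[0.436 0.138 0.344]
[473.70927521 165.69057055]
[424.35245018 -24.25859407]
```

View pics/crop3.png

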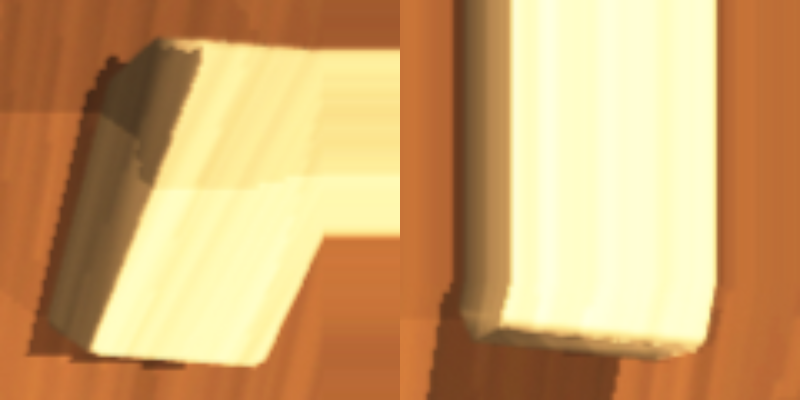

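In the crop C's dark side face is widest at its far end, so its thick end is at +y (yaw≈1.435), which matches the fit. D shows its vertical end face on the near side, so its thick end is also at +y.

Plan:
- Put C on the coaster turned +45°.
- Put D on top turned -135°, so it opposes C without exceeding the joint 7 range.
- Lay the remote using a pitched grasp.

First I pick C.

```bash
python3 -m handwheel '[[[0,0,0.04,0,0.02,0],[0,0.02,0.08,0,0.043,0],[0,0.04,0.12,0,0.043,0],[-0.003,0.06,0.16,0,0.043,0],[-0.003,0.08,0.2,0,0.043,0],[-0.003,0.08,0.228,0,0.043,0],[-0.003,0.08,0.228,0,0.043,0],[-0.003,0.12,0.228,0,0.043,0],[-0.003,0.15,0.228,0,0.043,0],[-0.003,0.18,0.228,0,0.043,0],[-0.003,0.192,0.228,0,0.043,0],[-0.003,0.192,0.228,0,0.043,0]]]' && python3 -m handwheel '[[[0,0,0,0,0,0],[0,0,0,0,0,0],[0,0,0,0,0,0],[0,0,0,0,0,0],[0,0,0,0,0,0],[0,0,0,0,0,0],[0,0,0,0,0,0],[0,0,0,0,0,0]]]' -1 30; python3 -c "
from plant import r;import numpy as np;print(np.round(r.get_state()['q'],3))"
```

```text
clock: 2.55
tool_pos: [0.6613, 0.063, 0.0035]
eef_rot: [-0.467, 0.534, -0.532, 0.464]
contact_force: [-0.2, -0.1, 1.1]
opening: 1.001
clock: 3.22
tool_pos: [0.6641, 0.0631, 0.0082]
eef_rot: [0.464, -0.532, 0.533, -0.466]
contact_force: [-0.8, 0.6, 6.8]
opening: 0.64
[-0.107  1.044 -0.109  1.553  0.181  0.552 -0.452]
```

Opening 0.64 is 56 mm, so C is gripped. Joint 7 rises with positive yaw, so the split becomes C -35° and D +145°. Now I place C.

```bash
python3 -m handwheel '[[[0,-0.03,0,0,0,0],[0,-0.06,0,0,0,0],[0.004,-0.06,-0.035,0,0.03,0],[0.008,-0.06,-0.07,0,0.065,0],[0.01,-0.06,-0.1,0,0.1,0],[0.012,-0.06,-0.13,0,0.135,0],[0.015,-0.06,-0.16,0,0.17,0],[0.018,-0.06,-0.18,0,0.194,0],[0.018,-0.06,-0.19,0,0.194,0],[0.018,-0.06,-0.19,0,0.194,0],[0.018,-0.06,-0.19,0,0.194,0],[0.018,-0.06,-0.19,0,0.194,0]]]'; python3 - <<'E'
from h import *
s=r.get_state(); print(np.round(s["q"],3),np.round(s["tool_pos"],4))
im=snapshot("wrist");cv2.imwrite("pics/wrist3.png",im[:,:,::-1]); im=snapshot("side");cv2.imwrite("pics/side3.png",im[:,:,::-1])
c=get_calibration("wrist"); print(np.round(c["T"][:3],3).tolist())
E
```

```text
clock: 4.22
tool_pos: [0.4741, 0.071, 0.0669]
eef_rot: [0.283, -0.647, 0.648, -0.285]
contact_force: [-0.6, 0.5, -1.4]
opening: 0.634
[-0.257  0.82   0.021  2.134 -0.081  0.185 -0.908] [0.4741 0.071  0.0669]
[[0.735, -0.646, -0.205, 0.529], [-0.678, -0.7, -0.224, 0.13], [0.001, 0.304, -0.953, 0.211]]
```

View pics/wrist3.png

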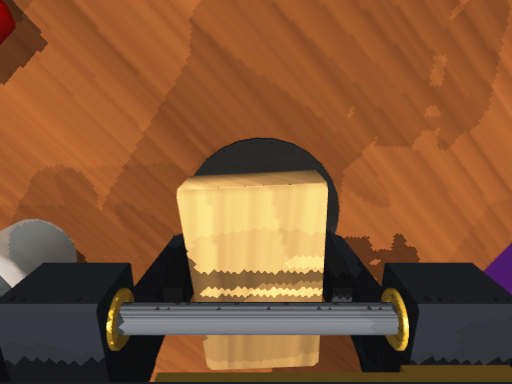

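C is held square over the coaster, with the coaster visible behind it at (263,165). I lower it and release.

```bash
python3 -m handwheel '[[[0,0.02,0,0,0,0],[0,0.04,0,0,0,0],[0,0.05,0,0,0,0],[0,0.053,0,0,0,0],[0,0.053,0,0,0,0],[0,0.053,0,0,0,0]]]' && python3 -m handwheel '[[[0,0,0,0,0,0],[0,0,0,0,0,0],[0,0,0,0,0,0],[0,0,0,0,0,0],[0,-0.03,0,0,0,0],[0,-0.07,0,0,0,0],[0,-0.11,0,0,0,0],[0,-0.15,0,0,0,0],[0,-0.19,0,0,0,0],[0,-0.2,0,0,0,0],[0,-0.2,0,0,0,0]]]' 1; python3 - <<'E'
from h import *
c=get_calibration("wrist"); im=snapshot("wrist");a=np.ascontiguousarray(im[:,:,::-1]);cv2.imwrite("pics/wrist4.png",a)
s=r.get_state(); print(np.round(s["q"],3),np.round(s["tool_pos"],4))
p=(.474,.07,np.radians(47)); q=proj(c,place(C,*p,.006)); box=np.r_[np.maximum(q.min(0)-12,1),np.minimum(q.max(0)+12,[510,382])]; m=gc(a,box); print(box,m.sum(),sil(c,place(C,*p,.006)).sum())
for F in fit(C,[c],[m],p[0],p[1],.006): print(np.round(F,4))
E
```

```text
clock: 4.82
tool_pos: [0.473, 0.0707, 0.0139]
eef_rot: [0.283, -0.648, 0.648, -0.284]
contact_force: [0.3, -0.7, -1.4]
opening: 0.633
clock: 5.73
tool_pos: [0.4743, 0.0711, 0.2169]
eef_rot: [0.281, -0.647, 0.648, -0.286]
contact_force: [0.1, 0.5, -1.1]
opening: 0.999
[-0.29   0.539  0.07   2.035 -0.067  0.566 -0.919] [0.4729 0.0709 0.2149]
[216.06845496 111.82086864 297.64587282 226.44710056] 5930.25 5082.8117647058825
[0.1567 0.4714 0.0687 0.8721]
[0.1567 0.4715 0.0687 0.8721]
[0.1568 0.4722 0.0696 0.8707]
[0.1568 0.4716 0.0689 0.8772]
```

```bash
python3 -m handwheel '[[[-0.03,0,0,0,-0.035,0],[-0.06,0,0.01,0,-0.07,0],[-0.09,0,0.01,0,-0.1,0],[-0.12,0.01,0.015,0,-0.135,0],[-0.149,0.01,0.015,0,-0.17,0],[-0.149,0.01,0.015,0,-0.194,0],[-0.149,0.01,0.015,0,-0.194,0],[-0.149,0.01,0.015,0,-0.194,0]]]'; python3 - <<'E'
from h import *
c=get_calibration("wrist"); im=snapshot("wrist");a=np.ascontiguousarray(im[:,:,::-1]);cv2.imwrite("pics/wrist5.png",a)
s=r.get_state(); print(np.round(s["q"],3),np.round(s["tool_pos"],4),s["eef_rot"])
p=(.585,.233,1.44); q=proj(c,place(D,*p)); box=np.r_[np.maximum(q.min(0)-10,1),np.minimum(q.max(0)+10,[510,382])]; m=gc(a,box); print(box,m.sum(),sil(c,place(D,*p)).sum())
for F in fit(D,[c],[m],p[0],p[1]): print(np.round(F,4))
b=a.copy(); cv2.polylines(b,[np.int32(cv2.convexHull(np.float32(proj(c,place(D,*F[1:])))))],True,(0,255,0),1)
x0,y0=[max(0,int(v)) for v in q.mean(0)-[80,60]]
cv2.imwrite("pics/crop5.png",cv2.resize(np.hstack([a[y0:y0+120,x0:x0+160],b[y0:y0+120,x0:x0+160]]),(800,300)))
E
```

```text
clock: 6.45
tool_pos: [0.5828, 0.1693, 0.2013]
eef_rot: [-0.466, 0.534, -0.532, 0.463]
contact_force: [-0.3, -1.0, -0.0]
opening: 1.004
[-0.305  0.707 -0.095  1.66   0.088  0.783 -0.577] [0.5829 0.1689 0.202 ] [-0.46572936  0.53368819 -0.53289857  0.46291705]
[210.19985617  50.92385233 288.15549493 157.49973297] 5357.0 4915.874509803922
[0.0861 0.5855 0.2356 4.6156]
[0.0862 0.5856 0.2355 4.6159]
[0.0863 0.5855 0.2356 4.6166]
[0.0866 0.5855 0.2354 4.6178]
```

View pics/crop5.png

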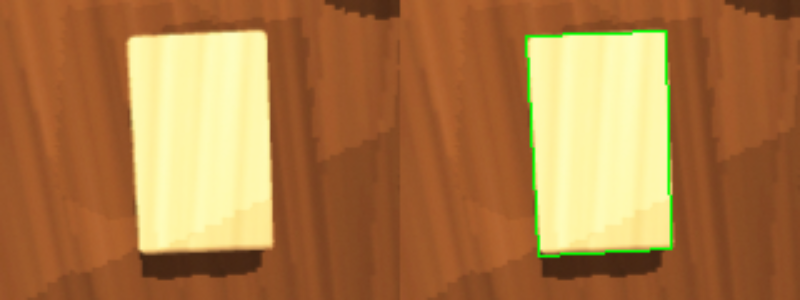

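The overhead view leaves the thick end of D ambiguous, so I look at it obliquely from the side.

```bash
python3 -m handwheel '[[[0,0.01,-0.035,0,0,0],[0.01,0.02,-0.07,0,0,0],[0.01,0.03,-0.1,0,0,0],[0.018,0.05,-0.132,0,0,0],[0.018,0.05,-0.132,0,0,0],[0.018,0.05,-0.132,0,0,0],[0.018,0.05,-0.132,0,0,0]]]'; python3 - <<'E'
from h import *
c=get_calibration("wrist"); im=snapshot("wrist");a=np.ascontiguousarray(im[:,:,::-1]);cv2.imwrite("pics/wrist6.png",a)
E=[(0,1),(2,3),(4,5),(6,7),(0,2),(2,4),(4,6),(6,0),(1,3),(3,5),(5,7),(7,1)]
q=proj(c,place(D,.585,.234,1.45));t=[]
x0,y0=[int(np.clip(v,0,l)) for v,l in zip(q.mean(0)-[50,75],(412,234))]
for yaw in(None,1.45,1.45+np.pi):
    b=a[y0:y0+150,x0:x0+100].copy(); b=cv2.resize(b,(265,398))
    if yaw:
        q=(proj(c,place(D,.585,.234,yaw))-[x0,y0])*2.65
        for i,j in E: cv2.line(b,tuple(np.int32(q[i])),tuple(np.int32(q[j])),(0,200,0),1)
    t.append(b)
cv2.imwrite("pics/crop6.png",np.hstack(t))
E
```

```text
clock: 7.08
tool_pos: [0.4518, 0.1696, 0.154]
eef_rot: [0.464, -0.533, 0.533, -0.465]
contact_force: [0.4, 1.0, -0.4]
opening: 1.004
```

View pics/crop6.png

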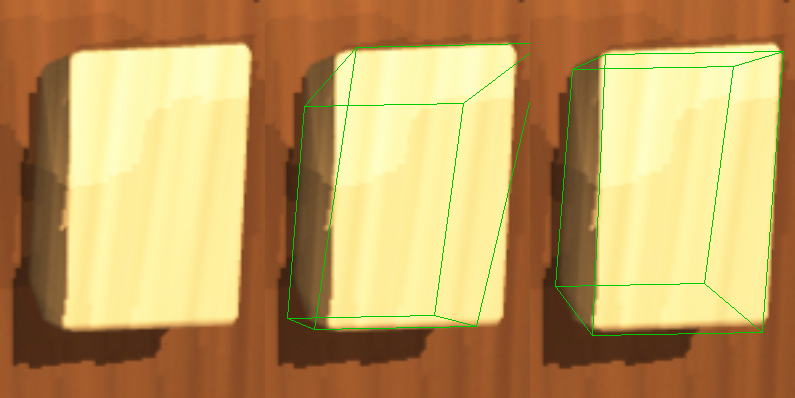

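The third panel (thick end at -y) matches D exactly, so D is at yaw≈264° and its thick end is at the lower, near end. I recheck C in the same way with the earlier oblique picture, wrist2.

```bash
python3 - <<'E'
from h import *
c=get_calibration("wrist"); T=np.eye(4); T[:3,:3]=[[1,0,-.002],[0,-.952,-.306],[-.002,.306,-.952]]; T[:3,3]=[.436,.138,.344]; c2=dict(c,T=T)
a=cv2.imread("pics/wrist2.png"); E=[(0,1),(2,3),(4,5),(6,7),(0,2),(2,4),(4,6),(6,0),(1,3),(3,5),(5,7),(7,1)]
t=[]
for yaw in(None,1.435,1.435+np.pi):
    b=cv2.resize(a[100:240,412:512],(265,371))
    if yaw:
        q=(proj(c2,place(C,.664,.0605,yaw))-[412,100])*2.65
        for i,j in E: cv2.line(b,tuple(np.int32(q[i])),tuple(np.int32(q[j])),(0,200,0),1)
    t.append(b)
cv2.imwrite("pics/crop7.png",np.hstack(t))
a=cv2.imread("pics/wrist6.png")
m=gc(a,np.r_[proj(c,place(D,.585,.234,4.6)).min(0)-10,proj(c,place(D,.585,.234,4.6)).max(0)+10]); print(np.round(fit(D,[c],[m],.585,.234)[:2],4))
E
```

```text
[[0.1215 0.5859 0.2361 4.6201]
 [0.1217 0.5859 0.2362 4.6189]]
```

View pics/crop7.png

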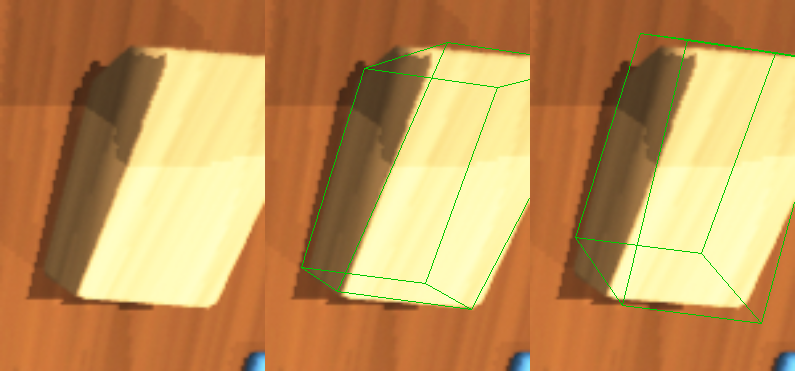

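C is confirmed: the middle panel (thick end at +y) fits. So D already opposes C and only needs turning by -37°. I pick D.

```bash
python3 -m handwheel '[[[-0.025,0,0.03,0,-0.014,0],[-0.05,0,0.06,0,-0.014,0],[-0.075,0,0.09,0,-0.014,0],[-0.084,0,0.124,0,-0.014,0],[-0.084,0,0.124,0,-0.014,0],[-0.084,0.03,0.124,0,-0.014,0],[-0.084,0.06,0.124,0,-0.014,0],[-0.084,0.1,0.124,0,-0.014,0],[-0.084,0.13,0.124,0,-0.014,0],[-0.084,0.145,0.124,0,-0.014,0],[-0.084,0.145,0.124,0,-0.014,0],[-0.084,0.145,0.124,0,-0.014,0]]]' && python3 -m handwheel '[[[0,0,0,0,0,0],[0,0,0,0,0,0],[0,0,0,0,0,0],[0,0,0,0,0,0],[0,0,0,0,0,0],[0,0,0,0,0,0],[0,0,0,0,0,0],[0,0,0,0,0,0]]]' -1 30
```

```text
clock: 8.13
tool_pos: [0.5861, 0.2364, 0.0091]
eef_rot: [0.476, -0.522, 0.523, -0.477]
contact_force: [-0.0, 0.2, 0.6]
opening: 0.999
clock: 8.8
tool_pos: [0.5855, 0.2368, 0.0093]
eef_rot: [0.477, -0.522, 0.522, -0.477]
contact_force: [-0.3, -1.3, 5.8]
opening: 0.586
```

D is gripped (51.6 mm). I carry it over the coaster with a -37° yaw.

```bash
python3 -m handwheel '[[[0,-0.035,0,0,0,0],[0,-0.07,0,0,0,0],[0.03,-0.1,-0.015,0,0.035,0],[0.06,-0.1,-0.03,0,0.07,0],[0.09,-0.1,-0.05,0,0.105,0],[0.12,-0.1,-0.065,0,0.14,0],[0.15,-0.1,-0.08,0,0.175,0],[0.177,-0.1,-0.098,0,0.207,0],[0.177,-0.1,-0.098,0,0.207,0],[0.177,-0.1,-0.098,0,0.207,0],[0.177,-0.1,-0.098,0,0.207,0]]]' && python3 -m handwheel '[[[0,0,0,0,0,0.025],[0,0.01,0,0,0,0.044],[0,0.01,0,0,0,0.044],[0,0.01,0,0,0,0.044]]]'; python3 - <<'E'
from h import *
im=snapshot("side");a=np.ascontiguousarray(im[:,:,::-1]);cv2.imwrite("pics/side7.png",a)
b=snapshot("scene")[:,:,::-1];
c=get_calibration("side");d=get_calibration("scene");p=[[.473,.07,.06]]
u=proj(c,p)[0];v=proj(d,p)[0]; print(u,v)
cv2.imwrite("pics/crop8.png",np.hstack([cv2.resize(cv2.getRectSubPix(np.ascontiguousarray(i),(100,100),(float(w[0]),float(w[1]))),(400,400),interpolation=cv2.INTER_CUBIC) for i,w in((a,u),(b,v))]))
E
```

```text
clock: 9.72
tool_pos: [0.4725, 0.07, 0.1087]
eef_rot: [-0.285, 0.647, -0.647, 0.286]
contact_force: [0.7, 0.5, -0.5]
opening: 0.589
clock: 10.05
tool_pos: [0.4717, 0.0697, 0.0984]
eef_rot: [-0.24, 0.666, -0.626, 0.328]
contact_force: [0.9, -0.0, -0.4]
opening: 0.587
[270.71085731 209.974125  ] [268.18092659 182.35905271]
```

View pics/crop8.png

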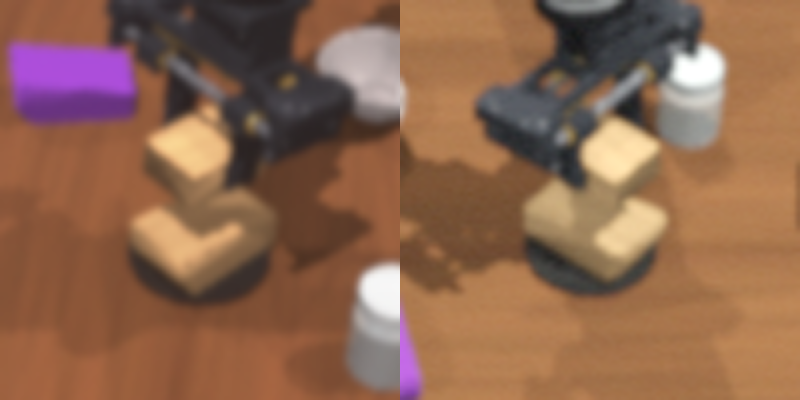

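D is held tilted over C on the coaster. In the side crop, D is at (190,150) above C at (200,240). I lower it along the vertical.

```bash
python3 -m handwheel '[[[0.0028,0.02,0,0,0,0],[0.005,0.037,0,0,0,0],[0.006,0.043,0,0,0,0],[0.006,0.043,0,0,0,0],[0.0062,0.0445,0,0,0,0],[0.0062,0.0445,0,0,0,0],[0.0062,0.0445,0,0,0,0]]]'
```

```text
clock: 10.73
tool_pos: [0.4813, 0.0712, 0.0616]
eef_rot: [-0.248, 0.666, -0.623, 0.328]
contact_force: [1.1, 0.3, -0.2]
opening: 0.587
```

```bash
python3 -c "
from plant import r;import numpy as np;s=r.get_state();print(np.round(s['q'],3),s['tool_pos'],s['contact_force'])
from scipy.spatial.transform import Rotation as R
print(np.round(R.from_quat(s['eef_rot']).as_matrix(),3))"
```

```text
[-0.144  0.828 -0.064  2.194 -1.001  0.045  0.082] [0.48131551 0.0712461  0.06156194] [ 1.14721772  0.29768204 -0.23854983]
[[-0.662  0.079  0.745]
 [-0.738  0.101 -0.667]
 [-0.128 -0.992 -0.009]]
```

Joint 6 is at its lower limit, because outward tilt this close in is not available. I reduce the tilt to about 4°.

```bash
python3 -m handwheel '[[[0,-0.01,0,0,0,-0.02],[0,-0.01,0,0,0,-0.024],[0,-0.01,0,0,0,-0.024],[0,-0.01,0,0,0,-0.024],[0,-0.01,0,0,0,-0.024]]]';  python3 -c "
from plant import r;import numpy as np;s=r.get_state();print(np.round(s['q'],3))
from scipy.spatial.transform import Rotation as R
print(np.round(R.from_quat(s['eef_rot']).as_matrix(),3))"
```

```text
clock: 11.15
tool_pos: [0.4793, 0.0692, 0.0713]
eef_rot: [-0.271, 0.657, -0.636, 0.301]
contact_force: [-0.3, 0.6, -1.0]
opening: 0.583
[-0.34   0.827  0.212  2.153 -0.966  0.237  0.012]
[[-0.672  0.027  0.74 ]
 [-0.738  0.046 -0.673]
 [-0.052 -0.999 -0.011]]
```

```bash
python3 -m handwheel '[[[0.0055,0.008,-0.005,0,0,0],[0.0055,0.014,-0.005,0,0,0],[0.0055,0.016,-0.005,0,0,0],[0.0055,0.016,-0.005,0,0,0],[0.0055,0.016,-0.005,0,0,0]]]';  python3 -c "
from plant import r;import numpy as np;s=r.get_state();print(np.round(s['q'],3))
from scipy.spatial.transform import Rotation as R
print(np.round(R.from_quat(s['eef_rot']).as_matrix(),3))"
```

```text
clock: 11.57
tool_pos: [0.4719, 0.0681, 0.0551]
eef_rot: [-0.27, 0.658, -0.636, 0.3]
contact_force: [-0.2, -1.1, -0.2]
opening: 0.586
[-0.284  0.849  0.116  2.174 -0.969  0.153  0.012]
[[-0.674  0.026  0.738]
 [-0.737  0.045 -0.675]
 [-0.051 -0.999 -0.012]]
```

```bash
python3 -m handwheel '[[[0,0.001,0,0,0,0],[0,0.002,0,0,0,0],[0,0.002,0,0,0,0],[0,0.002,0,0,0,0]]]'; python3 -m handwheel '[[[0,0,0,0,0,0],[0,0,0,0,0,0],[0,0,0,0,0,0],[0,0,0,0,0,0],[0,0,0,0,0,0],[0,-0.02,0,0,0,0],[0,-0.05,0,0,0,0],[0,-0.09,0,0,0,0],[0,-0.13,0,0,0,0],[0,-0.16,0,0,0,0],[0,-0.16,0,0,0,0]]]' 1 ; python3 - <<'E'
from h import *
c=get_calibration("wrist");d=get_calibration("side"); 
w=snapshot("wrist")[:,:,::-1].copy();a=snapshot("side")[:,:,::-1].copy();cv2.imwrite("pics/wrist9.png",w);cv2.imwrite("pics/side9.png",a)
t=[]
for i,k,n in((w,c,160),(a,d,90)):
    u=proj(k,[[.473,.07,.06]])[0]; t.append(cv2.resize(cv2.getRectSubPix(i,(n,n),(float(u[0]),float(u[1]))),(400,400),interpolation=cv2.INTER_CUBIC))
cv2.imwrite("pics/crop9.png",np.hstack(t))
E
```

```text
clock: 11.9
tool_pos: [0.4728, 0.0688, 0.0537]
eef_rot: [-0.27, 0.657, -0.636, 0.301]
contact_force: [-1.5, 0.6, 5.9]
opening: 0.586
clock: 12.82
tool_pos: [0.4705, 0.0606, 0.2176]
eef_rot: [-0.267, 0.657, -0.637, 0.303]
contact_force: [0.9, 0.8, 0.1]
opening: 0.998
```

View pics/crop9.png

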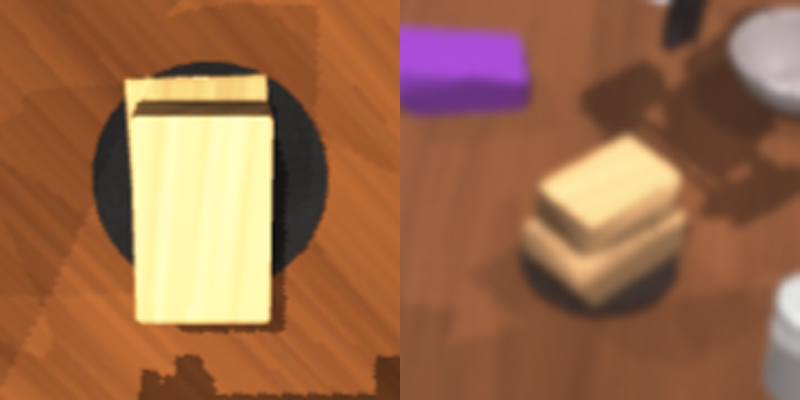

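```bash
python3 - <<'E'
from h import *
c=get_calibration("wrist");u=proj(c,[[.473,.07,.06]])[0]; k=.4
P=lambda x,y,z:np.round(plane(c,(u[0]+(x-200)*k,u[1]+(y-200)*k),z),4)
q=[P(*v,.076) for v in((135,116),(272,116),(272,323),(137,324))]; print("Dtop",q,np.mean(q,0),[np.linalg.norm(q[i]-q[i-1]) for i in range(4)])
print("coaster",P(210,178,.006), "C far end mid",P(197,79,.046+.0))
s=cv2.imread("pics/side9.png"); s2=get_calibration("side"); v=proj(s2,[[.473,.07,.06]])[0]; k2=.225
Q=lambda x,y,z:np.round(plane(s2,(v[0]+(x-200)*k2,v[1]+(y-200)*k2),z),4)
q=[Q(*w,.076) for w in((540,183),(630,135),(683,182),(590,230))]
q=[Q(w[0]-400,w[1],.076) for w in((540,183),(630,135),(683,182),(590,230))];print("side Dtop",q,np.mean(q,0))
print(r.get_state()["tool_pos"],r.get_state()["q"])
E
```

```text
Dtop [array([0.4789, 0.1108, 0.076 ]), array([0.5153, 0.0777, 0.076 ]), array([0.4634, 0.0181, 0.076 ]), array([0.4246, 0.0527, 0.076 ])] [0.47055  0.064825 0.076   ] [np.float64(0.0795242101501172), np.float64(0.049199288612743156), np.float64(0.07903018410708658), np.float64(0.05198653671865437)]
coaster [0.4751 0.0666 0.006 ] C far end mid [0.5027 0.1045 0.046 ]
side Dtop [array([0.5129, 0.0773, 0.076 ]), array([0.4584, 0.0187, 0.076 ]), array([0.4194, 0.0614, 0.076 ]), array([0.4755, 0.1173, 0.076 ])] [0.46655  0.068675 0.076   ]
[0.46827829 0.06164454 0.2137136 ] [-0.57484318  0.59974123  0.60264879  2.09499074 -0.67891472  0.61251883
 -0.22550628]
```

The pile stands with its top level at about z 0.076. D's centre is about 5 mm off the coaster axis and C's about 6 mm. Before taking the remote I fit a kinematic model from the recorded poses, to see which tool pitches are reachable.

```bash
cat > k.py <<'E'
import numpy as np, itertools
from scipy.spatial.transform import Rotation as R
from scipy.optimize import least_squares
from plant import r
D=[([.034,.690,-.195,1.566,.157,.902,-.215],[.624,0,.238],[.501,-.5,.5,-.5]),
([-.107,1.044,-.109,1.553,.181,.552,-.452],[.6641,.0631,.0082],[.464,-.532,.533,-.466]),
([-.257,.82,.021,2.134,-.081,.185,-.908],[.4741,.071,.0669],[.283,-.647,.648,-.285]),
([-.29,.539,.07,2.035,-.067,.566,-.919],[.4729,.0709,.2149],[.281,-.647,.648,-.286]),
([-.305,.707,-.095,1.66,.088,.783,-.577],[.5829,.1689,.202],[-.466,.534,-.533,.463]),
([-.144,.828,-.064,2.194,-1.001,.045,.082],[.4813,.0712,.0616],[-.248,.666,-.623,.328]),
([-.34,.827,.212,2.153,-.966,.237,.012],[.4793,.0692,.0713],[-.271,.657,-.636,.301]),
([-.284,.849,.116,2.174,-.969,.153,.012],[.4719,.0681,.0551],[-.27,.658,-.636,.3])]
s=r.get_state(); D.append((list(s["q"]),list(s["tool_pos"]),list(s["eef_rot"])))
AX="zyzyzyz"
def Rs(q,sg): return [R.from_euler(a,s*v) for a,s,v in zip(AX,sg,q)]
E
cat > k1.py <<'E'
from k import *
out=[]
for sg in itertools.product([1,-1],repeat=7):
    if sg[0]<0: continue
    Rr=[]
    for q,p,o in D:
        T=R.identity()
        for x in Rs(q,sg): T=T*x
        Rr.append(T.inv()*R.from_quat(o))
    m=R.concatenate(Rr); mu=m.mean(); out.append((np.degrees((mu.inv()*m).magnitude()).max(),sg,np.round(mu.as_matrix(),2).tolist()))
for o in sorted(out,key=lambda t:t[0])[:3]: print(o)
print(s["q"],s["tool_pos"],s["eef_rot"])
E
python3 k1.py
```

```text
(np.float64(36.36752789950547), (1, 1, 1, 1, -1, 1, -1), [[-0.39, -0.07, -0.92], [-0.92, -0.02, 0.39], [-0.04, 1.0, -0.06]])
(np.float64(37.05944937899606), (1, 1, -1, 1, -1, 1, -1), [[-0.48, 0.02, -0.88], [-0.88, -0.01, 0.48], [0.0, 1.0, 0.02]])
(np.float64(37.07052057421566), (1, -1, -1, -1, -1, -1, -1), [[-0.48, 0.02, -0.88], [-0.87, 0.06, 0.48], [0.06, 1.0, -0.01]])
[-0.57484318  0.59974123  0.60264879  2.09499074 -0.67891472  0.61251883
 -0.22550628] [0.46827829 0.06164454 0.2137136 ] [-0.26977653  0.65735624 -0.63594551  0.30112575]
```

```bash
cat > k2.py <<'E'
from k import *
np.random.seed(0)
Q=np.array([d[0] for d in D]);O=R.from_quat([d[2] for d in D])
base=[np.eye(3)["xyz".index(a)] for a in AX]
def res(v,sg):
    T=R.from_rotvec(np.zeros((len(D),3)))
    off=v[:7]
    for i in range(7): T=T*R.from_euler(AX[i],sg[i]*Q[:,i]+off[i])
    T=T*R.from_rotvec(v[7:10])
    return np.r_[(T.inv()*O).as_rotvec().ravel()*50, v[:7]*.02]
best=[]
for sg in itertools.product([1],[1],[1,-1],[1,-1],[1,-1],[1,-1],[1,-1]):
    for t in range(4):
        v0=np.r_[np.random.randn(7)*.6*(t>0),np.random.randn(3)*(2 if t else 1.5)]
        z=least_squares(res,v0,args=(sg,),max_nfev=300); best.append((z.cost,sg,np.round(z.x,2).tolist()))
best.sort(key=lambda t:t[0])
for b in best[:6]: print(b)
E
python3 k2.py
```

```text
(np.float64(261.9573503934185), (1, 1, -1, 1, -1, 1, -1), [-2.98, 1.67, 0.06, -1.59, 0.09, -0.15, -0.15, -2.92, -2.13, -2.24])
(np.float64(261.9590861780989), (1, 1, 1, -1, -1, -1, -1), [-2.98, -1.47, 3.08, -1.55, 0.09, 0.15, -0.0, -1.66, 2.68, 2.44])
(np.float64(261.9592149080595), (1, 1, -1, -1, 1, -1, 1), [-2.98, 1.67, -3.08, -1.55, -0.09, 0.15, -0.14, -1.34, 0.83, -0.76])
(np.float64(261.9592571897733), (1, 1, 1, 1, 1, 1, -1), [-2.98, -1.47, -0.06, -1.59, -0.09, 2.99, -1.13, -1.19, -2.45, -2.43])
(np.float64(261.9593986110105), (1, 1, -1, -1, -1, -1, -1), [-2.98, 1.67, 3.21, 1.59, 0.09, 0.15, -0.01, 0.96, -1.54, -1.4])
(np.float64(261.9594512179401), (1, 1, -1, 1, -1, -1, -1), [-2.98, 1.67, 0.06, -1.59, 3.24, 0.15, -0.22, 1.09, -1.4, -1.25])
```

```bash
cat > k3.py <<'E'
from k import *
Q=np.array([d[0] for d in D]);O=R.from_quat([d[2] for d in D])
pre={(a,s,i):R.from_euler(a,s*Q[:,i]).as_matrix() for a in "xyz" for s in(1,-1) for i in range(7)}
out=[]
for ax in itertools.product("xyz",repeat=6):
    for sg in itertools.product([1,-1],repeat=6):
        T=pre[("z",1,0)]
        for i in range(6): T=T@pre[(ax[i],sg[i],i+1)]
        Rr=np.transpose(T,(0,2,1))@O.as_matrix(); M=Rr.mean(0); sv=np.linalg.svd(M,compute_uv=False)
        out.append((3-sv.sum(),"z"+"".join(ax),sg))
out.sort(key=lambda t:t[0])
for o in out[:5]: print(o)
E
timeout 500 python3 k3.py
```

```text
(np.float64(0.021658452943689177), 'zzzzzzz', (-1, 1, -1, 1, -1, 1))
(np.float64(0.024532113243299847), 'zyxyzyz', (1, -1, 1, -1, 1, -1))
(np.float64(0.02607587724229754), 'zxyxzxz', (-1, -1, -1, -1, -1, -1))
(np.float64(0.02767048574572417), 'zxyxzxz', (1, 1, 1, -1, 1, -1))
(np.float64(0.02920981760150987), 'zyxyzyz', (-1, 1, -1, -1, -1, -1))
```

No clean kinematic model comes out, so I go empirically:
- Grip the remote from outside, tilted 45° toward the base.
- Yaw about 173°.
- Lay it with a 45° inward tilt, which joint 6 allows.

First I move above the holder and look.

```bash
python3 -m handwheel '[[[0.01,-0.02,0.01,0,0.03,-0.01],[0.025,-0.04,0.025,0,0.07,-0.015],[0.05,-0.07,0.04,0,0.105,-0.015],[0.075,-0.09,0.06,0,0.14,-0.015],[0.1,-0.114,0.08,0,0.175,-0.015],[0.125,-0.114,0.1,0,0.21,-0.015],[0.15,-0.114,0.12,0,0.25,-0.015],[0.175,-0.114,0.14,0,0.285,-0.015],[0.2,-0.114,0.16,0,0.32,-0.015],[0.215,-0.114,0.18,0,0.355,-0.015],[0.23,-0.114,0.187,0,0.39,-0.015],[0.23,-0.114,0.187,0,0.425,-0.015]]]'; python3 -m handwheel '[[[0,0,0,0,0.02,0],[0,0,0,0,0.025,0],[0,0,0,0,0.025,0],[0,0,0,0,0.025,0]]]'; python3 - <<'E'
from h import *
c=get_calibration("wrist");im=snapshot("wrist")[:,:,::-1].copy();cv2.imwrite("pics/wrist10.png",im); np.save("c10.npy",c["T"])
from scipy.spatial.transform import Rotation as R
s=r.get_state();print(np.round(s["q"],3));print(np.round(R.from_quat(s["eef_rot"]).as_matrix(),3)); print(np.round(c["T"],3))
cv2.imwrite("pics/scene10.png",snapshot("scene")[:,:,::-1]);cv2.imwrite("pics/side10.png",snapshot("side")[:,:,::-1])
E
```

```text
clock: 13.92
tool_pos: [0.4462, -0.2431, 0.3115]
eef_rot: [0.17, 0.694, -0.673, -0.19]
contact_force: [-0.6, -0.1, -0.4]
opening: 0.997
clock: 14.25
tool_pos: [0.4479, -0.239, 0.312]
eef_rot: [0.192, 0.689, -0.666, -0.213]
contact_force: [0.4, -0.6, 0.1]
opening: 0.997
[-0.189  0.697  1.128  1.817 -0.706  1.142 -0.954]
[[-0.836 -0.018 -0.549]
 [ 0.548  0.039 -0.836]
 [ 0.036 -0.999 -0.022]]
[[-0.549 -0.79  -0.273  0.518]
 [-0.836  0.51   0.203 -0.287]
 [-0.021  0.34  -0.94   0.454]
 [ 0.     0.     0.     1.   ]]
```

View pics/wrist10.png

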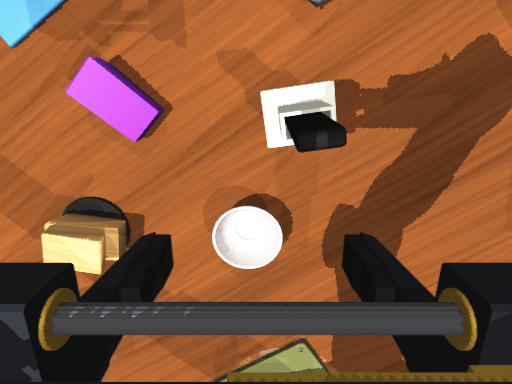

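The remote is black at about (315,130) in this wrist view, in the white holder at (300,112). The pile still stands at (85,243). I fit the remote's protruding part in all three views.

```bash
cat > rem.py <<'E'
from h import *
from scipy.spatial.transform import Rotation as R
def slab(p,lo):
    x,y,yaw,tx,ty=p[0],p[1],p[2]/10,p[3]/10,p[4]/10   # centre at z=.14; tilts world
    Rm=(R.from_rotvec([tx,ty,0])*R.from_euler("z",yaw)).as_matrix()
    V=np.array([(a,b,z) for a in(-.009,.009) for b in(-.022,.022) for z in(lo-.135,.045)])
    return V@Rm.T+[x,y,.14], Rm
def fitrem(views,x0=(.447,-.297)):
    def f(p):
        return sum(np.abs(sil(c,slab(p,lo)[0])-m).sum()/m.sum() for c,m,lo in views)
    best=None
    for yaw in(-5.5,-7.,-4.):
      for k in range(3):
        v0=np.array([x0[0],x0[1],yaw,0,0]) if best is None or k==0 else best.x
        sx=np.vstack([v0]+[v0+d for d in np.diag([.008,.008,1.,.5,.5])])
        z=minimize(f,v0,method="Nelder-Mead",options=dict(initial_simplex=sx,maxiter=600,maxfev=600))
        if best is None or z.fun<best.fun: best=z
    return best
E
python3 - <<'E'
from rem import *
w=get_calibration("wrist"); w=dict(w,T=np.load("c10.npy")); views=[]
for n,c,u,th,lo in(("wrist10",w,(318,132),55,.097),("scene10",get_calibration("scene"),(148,158),60,.092),("side10",get_calibration("side"),(290,126),75,.092)):
    a=cv2.imread(f"pics/{n}.png"); k,st,ce=comp(a.max(2)<th,u); print(n,st,ce,sil(c,slab([.447,-.297,-5.7,0,0],lo)[0]).sum())
    views.append((c,k.astype(float),lo))
z=fitrem(views); print(z.fun,z.x); P,Rm=slab(z.x,.09); print(np.round(Rm,3)); 
for c,m,lo in views: print(np.abs(sil(c,slab(z.x,lo)[0])-m).sum()/m.sum())
# holder mouth from white foot? 
E
```

```text
wrist10 [ 285  112   61   40 1781] [314.98034812 131.46209994] 1939.7450980392157
scene10 [140 146  17  26 262] [148.55725191 158.28244275] 408.9960784313726
side10 [286 112  10  26 183] [289.92896175 124.21857923] 330.76862745098043
1.357770279176967 [ 0.44676043 -0.30247154 -0.78823984 -1.15748818  0.23505457]
[[ 0.997  0.077  0.023]
 [-0.08   0.99   0.115]
 [-0.014 -0.117  0.993]]
0.4200328081822285
0.6576560395150427
0.2800814314796957
```

```bash
cat >> rem.py <<'E'
def dark(a,u,th=95,ch=30):
    a=a.astype(int); k,st,ce=comp((a.max(2)<th)&(a.max(2)-a.min(2)<ch),u); return k.astype(float),st
E
python3 - <<'E'
from rem import *
w=get_calibration("wrist"); w=dict(w,T=np.load("c10.npy")); views=[];t=[]
for n,c,u,lo in(("wrist10",w,(318,132),.097),("scene10",get_calibration("scene"),(148,158),.093),("side10",get_calibration("side"),(290,126),.093)):
    a=cv2.imread(f"pics/{n}.png"); 
    k,st=dark(a,u); print(n,st,sil(c,slab([.447,-.297,-5.7,0,0],lo)[0]).sum()); views.append((c,k,lo)); t.append((a,k,c,lo,u))
z=fitrem(views); print(z.fun,z.x); P,Rm=slab(z.x,.09); print(np.round(Rm,3)); 
o=[]
for a,k,c,lo,u in t:
    print(np.abs(sil(c,slab(z.x,lo)[0])-k).sum()/k.sum())
    b=cv2.resize(a[u[1]-35:u[1]+35,u[0]-35:u[0]+35],(266,266),interpolation=cv2.INTER_CUBIC); f=266/70
    for V,col in((slab(z.x,lo)[0],(0,255,0)),):
        h=cv2.convexHull(np.float32((proj(c,V)-[u[0]-35,u[1]-35])*f)); cv2.polylines(b,[np.int32(h)],True,col,1)
    cn,_=cv2.findContours(cv2.resize(k[u[1]-35:u[1]+35,u[0]-35:u[0]+35],(266,266)).astype(np.uint8),0,1); cv2.drawContours(b,cn,-1,(0,0,255),1)
    o.append(b)
cv2.imwrite("pics/crop11.png",np.hstack(o))
E
```

```text
wrist10 [ 285  111   61   41 1850] 1939.7450980392157
scene10 [140 146  18  26 297] 405.20392156862755
side10 [286 112   9  27 187] 327.7803921568627
1.0917720207362651 [ 0.44659046 -0.3011261  -1.05333335 -0.75254042  0.41128664]
[[ 0.994  0.104  0.041]
 [-0.106  0.991  0.075]
 [-0.033 -0.079  0.996]]
0.3605023847376788
0.45409652076318746
0.27717311523539895
```

View pics/crop11.png

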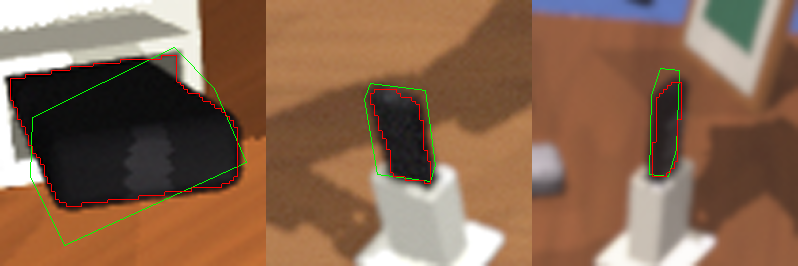

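```bash
python3 - <<'E'
from rem import *
w=get_calibration("wrist"); w=dict(w,T=np.load("c10.npy"))
cs,cd=get_calibration("scene"),get_calibration("side")
a=cv2.imread("pics/wrist10.png"); k,st=dark(a,(318,132)); k=cv2.GaussianBlur(k,(0,0),1)
ms=[]
for n,u in(("scene10",(148,158)),("side10",(290,126))):
    ms.append(dark(cv2.imread(f"pics/{n}.png"),u,125,45)[0]); print(ms[-1].sum())
for wt in(0,.5):
  R_=[]
  for yaw in(-6.,-4.5,-3.):
    for lo in (.097,.1):
      f=lambda p:np.abs(sil(w,slab(p,lo)[0])-k).sum()/k.sum()+.02*(p[3]**2+p[4]**2)+wt*sum(np.abs(sil(c,slab(p,.093)[0])-m).sum()/m.sum() for c,m in zip((cs,cd),ms))
      v=np.array([.447,-.299,yaw,0,0])
      for _ in range(3):
        z=minimize(f,v,method="Nelder-Mead",options=dict(initial_simplex=np.vstack([v]+[v+d for d in np.diag([.004,.004,.8,.4,.4])]),maxfev=500)); v=z.x
      R_.append((z.fun,lo,z.x))
  R_.sort(key=lambda t:t[0])
  for q in R_[:2]: print(wt,round(q[0],3),q[1],np.round(q[2],3))
E
```

```text
330.0
232.0
0 0.117 0.097 [ 0.452 -0.299 -4.517 -0.162 -0.128]
0 0.117 0.097 [ 0.452 -0.3   -4.467 -0.205 -0.121]
0.5 0.522 0.097 [ 0.451 -0.3   -4.373 -0.322  0.021]
0.5 0.523 0.097 [ 0.451 -0.3   -4.417 -0.358  0.041]
```

The wrist fit is now good (residual 0.12): remote centre (0.451,-0.300) at z 0.14, broad axis at 64.7°, nearly upright. I compute the pre-grasp pose.

```bash
cat > goal.py <<'E'
import numpy as np
from scipy.spatial.transform import Rotation as R
from plant import r
def goal(a,th,tcp):  # a: azimuth of tool z (deg), th: turn about tool z from straight down (deg)
    s=r.get_state(); R0=R.from_quat(s["eef_rot"]); A=np.radians(a)
    Rd=R.from_matrix(np.array([[np.sin(A),0,np.cos(A)],[-np.cos(A),0,np.sin(A)],[0,-1,0]]))
    Rg=Rd*R.from_euler("z",th,degrees=True)
    print("shift",np.round(R0.inv().apply(np.asarray(tcp)-s["tool_pos"]),4),"turn",np.round((R0.inv()*Rg).as_rotvec()/np.pi,4),"ydir",np.round(Rg.as_matrix()[:,1],3))
    print("q",np.round(s["q"],3))
    return Rg
def tcp_from(a,th,g,back): # tcp so that point g lies 'back' behind TCP
    A=np.radians(a); Rd=R.from_matrix(np.array([[np.sin(A),0,np.cos(A)],[-np.cos(A),0,np.sin(A)],[0,-1,0]]))*R.from_euler("z",th,degrees=True)
    return np.asarray(g)+Rd.as_matrix()[:,1]*back
E
python3 -c "
from goal import *
t=tcp_from(-115.3,-45,[.451,-.300,.146],.014);print(t)
goal(-115.3,-45,tcp_from(-115.3,-45,[.451,-.300,.146],.014-.10))"
```

```text
[ 0.44205004 -0.29576937  0.13610051]
shift [-0.0997  0.1016  0.0431] turn [ 0.025  -0.0389 -0.2388] ydir [-0.639  0.302 -0.707]
q [-0.19   0.696  1.129  1.817 -0.706  1.143 -0.954]
```

```bash
python3 -m handwheel '[[[-0.03,0,0.01,0.003,-0.005,-0.03],[-0.06,0,0.02,0.006,-0.01,-0.06],[-0.1,0,0.03,0.01,-0.015,-0.09],[-0.1,0.01,0.043,0.013,-0.02,-0.12],[-0.1,0.03,0.043,0.016,-0.025,-0.15],[-0.1,0.05,0.043,0.019,-0.03,-0.18],[-0.1,0.08,0.043,0.022,-0.035,-0.21],[-0.1,0.1,0.043,0.025,-0.039,-0.239],[-0.1,0.1016,0.043,0.025,-0.039,-0.239],[-0.1,0.1016,0.043,0.025,-0.039,-0.239],[-0.1,0.1016,0.043,0.025,-0.039,-0.239]]]'; python3 - <<'E'
from rem import *; from goal import *
c=get_calibration("wrist");im=snapshot("wrist")[:,:,::-1].copy();cv2.imwrite("pics/wrist12.png",im)
goal(-115.3,-45,tcp_from(-115.3,-45,[.451,-.300,.146],.014))
p=proj(c,slab([.451,-.3,-4.4,-.3,0],.097)[0]);cv2.polylines(im,[np.int32(cv2.convexHull(np.float32(p)))],True,(0,255,0),1);cv2.imwrite("pics/wrist12b.png",im)
k,st=dark(im,p.mean(0));print(st,p.min(0),p.max(0))
E
```

```text
clock: 15.32
tool_pos: [0.5062, -0.3271, 0.2091]
eef_rot: [-0.119, 0.696, -0.579, -0.407]
contact_force: [-0.0, -1.1, 1.9]
opening: 1.003
shift [-0.0013  0.1033 -0.001 ] turn [-0.0002 -0.0008 -0.0018] ydir [-0.639  0.302 -0.707]
q [ 0.245  1.273  0.894  0.859 -0.529  2.006 -1.08 ]
[    0   135   512   249 51076] [224.50134981 142.91425972] [287.35745477 249.40575014]
```

View pics/wrist12b.png

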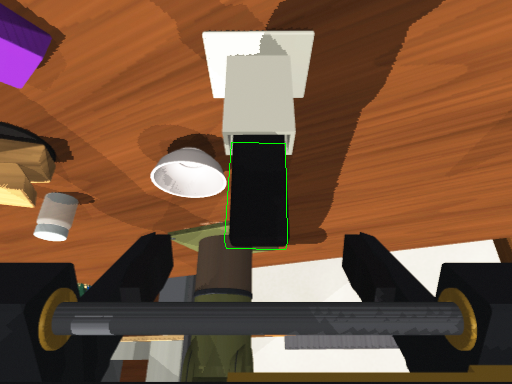

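The remote overlay coincides with the picture (black slab at (258,195)) and it is centred between the fingers. I advance and grip.

```bash
python3 -m handwheel '[[[0,0.02,0,0,0,0],[0,0.04,0,0,0,0],[0,0.06,0,0,0,0],[0,0.08,0,0,0,0],[0,0.095,0,0,0,0],[-0.001,0.103,0,0,0,0],[-0.001,0.103,0,0,0,0],[-0.001,0.103,0,0,0,0]]]' && python3 -m handwheel '[[[0,0,0,0,0,0],[0,0,0,0,0,0],[0,0,0,0,0,0],[0,0,0,0,0,0],[0,0,0,0,0,0],[0,0,0,0,0,0],[0,0,0,0,0,0],[0,0,0,0,0,0],[0,0,0,0,0,0]]]' -1 30; python3 -c "
from goal import *
s=r.get_state();goal(-115.3,-45,s['tool_pos']+[0,0,.13])"
```

```text
clock: 16.03
tool_pos: [0.4419, -0.296, 0.1357]
eef_rot: [-0.119, 0.697, -0.579, -0.406]
contact_force: [0.2, 0.1, 0.6]
opening: 1.003
clock: 16.78
tool_pos: [0.4409, -0.2957, 0.1334]
eef_rot: [-0.121, 0.697, -0.578, -0.408]
contact_force: [0.3, -0.5, 0.1]
opening: 0.494
shift [ 0.092  -0.0919  0.0001] turn [ 0.0001 -0.0003  0.0001] ydir [-0.639  0.302 -0.707]
q [ 0.159  1.279  0.88   1.229 -0.526  1.712 -0.971]
```

The remote is gripped (43.5 mm). I lift it straight up by 200 mm.

```bash
python3 -m handwheel '[[[0.007,-0.007,0,0,0,0],[0.018,-0.018,0,0,0,0],[0.032,-0.032,0,0,0,0],[0.05,-0.05,0,0,0,0],[0.068,-0.068,0,0,0,0],[0.086,-0.086,0,0,0,0],[0.104,-0.104,0,0,0,0],[0.122,-0.122,0,0,0,0],[0.14,-0.14,0,0,0,0],[0.14,-0.14,0,0,0,0],[0.14,-0.14,0,0,0,0]]]'; python3 -c "
from goal import *
s=r.get_state();print(s['moment']);goal(-115.3,0,[.50,-.2,.36])"
```

```text
clock: 17.7
tool_pos: [0.441, -0.2962, 0.3336]
eef_rot: [-0.119, 0.697, -0.579, -0.407]
contact_force: [-0.2, 0.5, -2.0]
opening: 0.496
[-0.22684897 -0.70857751  0.00978954]
shift [ 0.0101 -0.0274 -0.1122] turn [-2.000e-04 -5.000e-04  2.487e-01] ydir [ 0.  0. -1.]
q [ 0.161  1.057  0.953  1.099 -0.391  2.004 -0.965]
```

```bash
python3 -m handwheel '[[[0,0,-0.01,0,0,0.035],[0,0,-0.03,0,0,0.07],[0,-0.01,-0.05,0,0,0.105],[0,-0.02,-0.07,0,0,0.14],[0.01,-0.027,-0.09,0,0,0.175],[0.01,-0.027,-0.112,0,0,0.21],[0.01,-0.027,-0.112,0,0,0.249],[0.01,-0.027,-0.112,0,0,0.249],[0.01,-0.027,-0.112,0,0,0.249]]]'; python3 -c "
from goal import *
goal(-35,0,[.53,-.1,.36])"
```

```text
clock: 18.45
tool_pos: [0.4981, -0.1977, 0.3572]
eef_rot: [0.153, 0.691, -0.689, -0.158]
contact_force: [0.1, 0.8, -1.5]
opening: 0.498
shift [ 0.013  -0.0025 -0.102 ] turn [ 0.0022 -0.4465  0.0017] ydir [ 0. -0. -1.]
q [-0.305  0.664  1.131  1.69  -0.636  1.216 -1.03 ]
```

```bash
python3 -m handwheel '[[[0,0,-0.01,0,-0.037,0],[0,0,-0.02,0,-0.074,0],[0,0,-0.03,0,-0.111,0],[0,0,-0.04,0,-0.148,0],[0.005,0,-0.05,0,-0.185,0],[0.005,0,-0.06,0,-0.222,0],[0.01,0,-0.07,0,-0.26,0],[0.01,0,-0.08,0,-0.297,0],[0.013,0,-0.09,0,-0.334,0],[0.013,0,-0.102,0,-0.371,0],[0.013,0,-0.102,0,-0.408,0],[0.013,0,-0.102,0,-0.446,0]]]'; python3 -c "
from goal import *
goal(50,0,[.53,0.02,.36])"
```

```text
clock: 19.45
tool_pos: [0.5331, -0.1019, 0.3569]
eef_rot: [-0.33, 0.627, -0.625, 0.326]
contact_force: [0.3, -0.4, -1.5]
opening: 0.492
shift [-0.0985 -0.003  -0.072 ] turn [ 2.000e-03 -4.705e-01 -4.000e-04] ydir [ 0.  0. -1.]
q [-0.323  0.532  0.724  1.666 -0.385  1.098 -0.093]
```

```bash
python3 -m handwheel '[[[-0.01,0,-0.005,0,-0.039,0],[-0.02,0,-0.01,0,-0.078,0],[-0.03,0,-0.02,0,-0.117,0],[-0.04,0,-0.03,0,-0.156,0],[-0.05,0,-0.035,0,-0.195,0],[-0.06,0,-0.04,0,-0.234,0],[-0.07,0,-0.05,0,-0.273,0],[-0.08,0,-0.055,0,-0.312,0],[-0.09,0,-0.06,0,-0.351,0],[-0.098,0,-0.07,0,-0.39,0],[-0.098,0,-0.072,0,-0.429,0],[-0.098,0,-0.072,0,-0.468,0]]]'; python3 -c "
from goal import *
u=np.array([np.cos(np.radians(-40)),np.sin(np.radians(-40)),0])
g=np.array([.4725,.067,.085])+.05*u
print(tcp_from(50,45,g,.0165))
goal(50,45,tcp_from(50,45,g+[0,0,.12],.0165))"
```

```text
clock: 20.45
tool_pos: [0.5302, 0.0198, 0.3572]
eef_rot: [0.664, -0.247, 0.243, -0.663]
contact_force: [0.5, -0.7, -1.5]
opening: 0.496
[0.50186458 0.04236019 0.07333274]
shift [-0.0354  0.164  -0.0007] turn [-1.000e-04 -3.000e-03  2.485e-01] ydir [-0.542  0.455 -0.707]
q [-0.315  0.442  0.3    1.688 -0.148  1.04   0.898]
```

```bash
python3 -m handwheel '[[[-0.005,0.01,0,0,0,0.035],[-0.01,0.03,0,0,0,0.07],[-0.015,0.05,0,0,0,0.105],[-0.02,0.08,0,0,0,0.14],[-0.025,0.11,0,0,0,0.175],[-0.03,0.14,0,0,-0.003,0.21],[-0.035,0.164,0,0,-0.003,0.2485],[-0.035,0.164,0,0,-0.003,0.2485],[-0.035,0.164,0,0,-0.003,0.2485],[-0.035,0.164,0,0,-0.003,0.2485]]]'; python3 - <<'E'
from goal import *; from h import *
u=np.array([np.cos(np.radians(-40)),np.sin(np.radians(-40)),0])
g=np.array([.4725,.067,.087])+.049*u
print(r.get_state()["tool_pos"]); goal(50,45,tcp_from(50,45,g,.0153))
for n in("scene","side","wrist"): cv2.imwrite(f"pics/{n}13.png",snapshot(n)[:,:,::-1])
# pile check: wood masks near the pile in side view, and remote extent
for n in("scene","side"):
    c=get_calibration(n); a=cv2.imread(f"pics/{n}13.png").astype(int); P=proj(c,[[.4725,.067,.207],g+[0,0,.12],np.array([.4725,.067,.207])-.09*u,[.47,.068,.05]]); print(n,np.round(P).tolist())
E
```

```text
clock: 21.28
tool_pos: [0.5037, 0.0423, 0.1953]
eef_rot: [-0.52, 0.477, 0.027, 0.708]
contact_force: [1.0, 0.0, -0.4]
opening: 0.499
[0.50372476 0.04230275 0.19531829]
shift [ 0.0826  0.0858 -0.0017] turn [-0.0025 -0.0005  0.0017] ydir [-0.542  0.455 -0.707]
q [ 0.048  0.936  0.083  1.473 -0.472  1.449  1.223]
scene [[269.0, 148.0], [258.0, 156.0], [287.0, 133.0], [267.0, 184.0]]
side [[274.0, 170.0], [261.0, 162.0], [298.0, 185.0], [272.0, 212.0]]
```

```bash
python3 - <<'E'
from rem import *
u=np.array([np.cos(np.radians(-40)),np.sin(np.radians(-40)),0]);v=np.array([-u[1],u[0],0])
m=np.array([.4725,.067,.207])
for n in("scene","side","wrist"):
    c=get_calibration(n); a=cv2.imread(f"pics/{n}13.png").astype(int)
    for lat in(0,.018,-.018,.03,-.03):
        print(n,lat,[int(a[int(round(y)),int(round(x))].max()) if 0<=x<512 and 0<=y<384 else -1 for x,y in proj(c,[m+v*lat-u*d for d in np.arange(-.02,.13,.01)])])
a=cv2.imread("pics/side9.png").astype(int);b=cv2.imread("pics/side13.png").astype(int)
d=np.abs(a-b).max(2)[195:232,250:295]; print((d>40).astype(int).sum(0))
E
```

```text
scene 0 [85, 65, 46, 55, 64, 63, 64, 62, 65, 66, 63, 100, 177, 176, 172]
scene 0.018 [86, 69, 52, 50, 56, 57, 59, 54, 62, 58, 55, 133, 172, 172, 175]
scene -0.018 [83, 78, 65, 75, 63, 71, 97, 79, 89, 106, 93, 138, 181, 179, 179]
scene 0.03 [107, 89, 126, 107, 127, 136, 157, 131, 144, 116, 161, 174, 177, 169, 167]
scene -0.03 [139, 153, 160, 161, 156, 161, 162, 163, 158, 159, 164, 180, 178, 178, 178]
side 0 [46, 47, 48, 51, 52, 54, 54, 55, 56, 56, 57, 51, 126, 138, 132]
side 0.018 [45, 46, 49, 51, 50, 53, 52, 52, 53, 55, 56, 50, 126, 145, 142]
side -0.018 [54, 76, 61, 64, 74, 77, 78, 84, 89, 87, 82, 103, 135, 127, 119]
side 0.03 [57, 51, 53, 60, 46, 47, 52, 53, 47, 57, 58, 58, 146, 163, 165]
side -0.03 [200, 155, 151, 152, 151, 158, 148, 153, 155, 197, 237, 249, 252, 251, 210]
wrist 0 [57, 55, 54, 55, 61, 57, 57, 58, 57, 54, 52, 50, 216, 221, 214]
wrist 0.018 [65, 60, 70, 67, 65, 63, 60, 59, 56, 53, 51, 49, 203, 218, 230]
wrist -0.018 [27, 25, 23, 21, 103, 187, 255, 255, 163, 207, 201, 227, 222, 209, 208]
wrist 0.03 [218, 220, 223, 229, 224, 209, 212, 212, 221, 217, 229, 205, 206, 195, 212]
wrist -0.03 [181, 200, 185, 77, 126, 177, 190, 179, 206, 192, 208, 212, 201, 199, 205]
[ 7  7  8  8  7  5  3  3  3  3  4  6  7  8  8  7  7  6  6  5  4  0  0  0
  2  4  5  7  7  7  7  7  6  6  8  9 11 14 17 17 17 20 22 19 19]
```

All three views put the remote where I predicted (centre within a few mm, edge ending 85–90 mm out). I lower it.

```bash
python3 -m handwheel '[[[0.015,0.015,0,0,0,0],[0.03,0.031,0,0,0,0],[0.045,0.047,0,0,0,0],[0.06,0.062,-0.001,-0.0025,0,0.0017],[0.07,0.073,-0.0017,-0.0025,0,0.0017],[0.077,0.08,-0.0017,-0.0025,0,0.0017],[0.08,0.083,-0.0017,-0.0025,0,0.0017],[0.08,0.083,-0.0017,-0.0025,0,0.0017],[0.08,0.083,-0.0017,-0.0025,0,0.0017]]]'; python3 -c "
from goal import *
u=np.array([np.cos(np.radians(-40)),np.sin(np.radians(-40)),0])
g=np.array([.4725,.067,.085])+.049*u
goal(50,45,tcp_from(50,45,g,.0153))"
```

```text
clock: 22.18
tool_pos: [0.5004, 0.043, 0.0797]
eef_rot: [-0.521, 0.479, 0.031, 0.706]
contact_force: [-0.7, -0.2, -1.5]
opening: 0.495
shift [0.0049 0.0029 0.0005] turn [ 0.0004 -0.0006 -0.0007] ydir [-0.542  0.455 -0.707]
q [ 0.054  1.103  0.066  1.487 -0.485  1.293  1.293]
```

Not in contact yet (TCP z 0.0797). I lower in 1–2 mm steps until the force shows contact.

```bash
python3 -m handwheel '[[[0.0015,0.0015,0,0,0,0],[0.003,0.003,0,0,0,0],[0.003,0.003,0,0,0,0],[0.003,0.003,0,0,0,0]]]'; python3 -m handwheel '[[[0.001,0.001,0,0,0,0],[0.001,0.001,0,0,0,0],[0.001,0.001,0,0,0,0]]]'
```

```text
clock: 22.52
tool_pos: [0.5006, 0.043, 0.0766]
eef_rot: [-0.52, 0.479, 0.032, 0.706]
contact_force: [1.8, -1.1, 8.4]
opening: 0.494
clock: 22.77
tool_pos: [0.5007, 0.0429, 0.0761]
eef_rot: [-0.52, 0.479, 0.032, 0.706]
contact_force: [1.8, -3.8, 13.3]
opening: 0.498
```

Contact at about 10 N. I ease up 1 mm, open, and retreat along the tool axis.

```bash
python3 -m handwheel '[[[-0.001,-0.001,0,0,0,0],[-0.001,-0.001,0,0,0,0],[-0.001,-0.001,0,0,0,0]]]'; python3 -m handwheel '[[[0,0,0,0,0,0],[0,0,0,0,0,0],[0,0,0,0,0,0],[0,0,0,0,0,0],[0,0,0,0,0,0],[0,0,0,0,0,0],[0,-0.01,0,0,0,0],[0,-0.025,0,0,0,0],[0,-0.05,0,0,0,0],[0,-0.08,0,0,0,0],[0,-0.11,0,0,0,0],[0,-0.12,0,0,0,0]]]' 1; python3 - <<'E'
from rem import *
c=[get_calibration("wrist")]; ims=[snapshot(n)[:,:,::-1].copy() for n in("wrist","scene","side")]; c+=[get_calibration("scene"),get_calibration("side")]
o=[]
for i,k,n in zip(ims,c,(256,90,90)):
    u=proj(k,[[.4725,.067,.05]])[0]; o.append(cv2.resize(cv2.getRectSubPix(i,(n,n),(float(u[0]),float(u[1]))),(266,266),interpolation=cv2.INTER_CUBIC))
cv2.imwrite("pics/crop14.png",np.hstack(o))
for n,i in zip(("w","sc","si"),ims): cv2.imwrite(f"pics/{n}14.png",i)
np.save("c14.npy",c[0]["T"])
E
```

```text
clock: 23.02
tool_pos: [0.5007, 0.0429, 0.0763]
eef_rot: [-0.521, 0.479, 0.032, 0.706]
contact_force: [3.1, -1.6, 9.1]
opening: 0.498
clock: 24.02
tool_pos: [0.5683, -0.0147, 0.1618]
eef_rot: [-0.522, 0.478, 0.029, 0.706]
contact_force: [0.0, -0.6, 0.4]
opening: 1.0
```

The picture limit is reached, so the last check has to be numeric. I fit the flat remote in the saved views.

```bash
python3 - <<'E'
from rem import *
w=dict(get_calibration("wrist"),T=np.load("c14.npy")); cs,cd=get_calibration("scene"),get_calibration("side")
V=np.array([(a,b,z) for a in(-.09,.09) for b in(-.022,.022) for z in(-.009,.009)])
views=[]
for n,c in(("w",w),("sc",cs),("si",cd)):
    a=cv2.imread(f"pics/{n}14.png"); u=proj(c,[[.4725,.067,.094]])[0]
    k,st=dark(a,u,105,40); print(n,np.round(u),st,sil(c,place(V,.4725,.067,np.radians(-40),.085)).sum()); views.append((c,k))
def pose(p):
    Rm=(R.from_euler("z",p[2]/10)*R.from_euler("y",p[4]/10)).as_matrix(); return V@Rm.T+[p[0],p[1],p[3]]
for sel in([0],[0,1,2],[1,2]):
    f=lambda p:sum(np.abs(sil(views[i][0],pose(p))-views[i][1]).sum()/views[i][1].sum() for i in sel)
    v=np.array([.4725,.067,-7.,.085,0])
    for _ in range(3):
        z=minimize(f,v,method="Nelder-Mead",options=dict(initial_simplex=np.vstack([v]+[v+d for d in np.diag([.006,.006,.8,.004,.4])]),maxfev=500)); v=z.x
    print(sel,round(z.fun,3),np.round(v,4))
print(r.get_state()["contact_force"])
E
```

```text
w [257. 132.] [ 212   63   91  172 8927] 9287.917647058825
sc [268. 175.] [ 191  154   99   53 1610] 839.0039215686273
si [272. 201.] [247 185  53  52 986] 955.3411764705883
[0] 0.072 [ 0.4677  0.0724 -7.0398  0.072   0.2058]
[0, 1, 2] 1.272 [ 0.4698  0.0702 -7.0362  0.0778 -0.1018]
[1, 2] 1.111 [ 0.4711  0.057  -7.9244  0.0722  0.6929]
[-0.16980709 -0.4351211   0.3023116 ]
```

```bash
python3 -m handwheel '[[[0,-0.03,0,0,0,0],[0,-0.06,0,0,0,0],[0,-0.09,0,0,0,0],[-0.02,-0.12,0,0,0,0],[-0.03,-0.14,0,0,0,0],[-0.03,-0.14,0,0,0,0],[-0.03,-0.14,0,0,0,0],[-0.03,-0.14,0,0,0,0],[-0.03,-0.14,0,0,0,0],[-0.03,-0.14,0,0,0,0],[-0.03,-0.14,0,0,0,0],[-0.03,-0.14,0,0,0,0]]]'; python3 - <<'E'
from rem import *
w=get_calibration("wrist"); a=snapshot("wrist")[:,:,::-1].copy(); b=snapshot("side")[:,:,::-1].copy(); s=snapshot("scene")[:,:,::-1].copy(); cd=get_calibration("side");cs=get_calibration("scene")
V=np.array([(x,y,z) for x in(-.09,.09) for y in(-.022,.022) for z in(-.009,.009)])
def pose(p):
    Rm=(R.from_euler("z",p[2]/10)*R.from_euler("y",p[4]/10)*R.from_euler("x",p[5]/10)).as_matrix(); return V@Rm.T+[p[0],p[1],p[3]]
M=[]
for im,c in((a,w),(b,cd),(s,cs)):
    u=proj(c,[[.469,.071,.094]])[0]; box=proj(c,pose([.469,.071,-7,.085,0,0])); lo,hi=np.int32(box.min(0)-4),np.int32(box.max(0)+4)
    k,st=dark(im,u,100,35); g=np.zeros_like(k); g[lo[1]:hi[1],lo[0]:hi[0]]=k[lo[1]:hi[1],lo[0]:hi[0]]; print(st,g.sum(),sil(c,pose([.469,.071,-7,.085,0,0])).sum()); M.append((c,g))
for sel in([0,1],[0,1,2]):
  f=lambda p:sum(np.abs(sil(M[i][0],pose(p))-M[i][1]).sum()/M[i][1].sum() for i in sel)
  v=np.array([.469,.071,-7.,.085,0,0])
  for _ in range(4): z=minimize(f,v,method="Nelder-Mead",options=dict(initial_simplex=np.vstack([v]+[v+d for d in np.diag([.006,.006,.8,.006,.4,.4])]),maxfev=500)); v=z.x
  print(sel,round(z.fun,3),np.round(v,4))
for nm,im,c in(("side",b,cd),("scene",s,cs)):
    h=cv2.cvtColor(im,cv2.COLOR_BGR2HSV).astype(int); m=(h[...,1]<135)&(h[...,2]>130)&(h[...,0]>10)&(h[...,0]<35)
    u=proj(c,[[.47,.068,.04]])[0]; x,y=np.int32(u); t=m[y-25:y+25,x-35:x+35]; ys,xs=np.nonzero(t); print(nm,u,"wood px",len(xs),xs.min()+x-35,xs.max()+x-35,ys.min()+y-25,ys.max()+y-25)
    P=np.vstack([place(C,.47,.068,np.radians(48),.006),place(D,.4705,.066,np.radians(228),.042)]);q=proj(c,P);print("expected",q.min(0).round(),q.max(0).round())
E
```

```text
clock: 25.17
tool_pos: [0.6249, -0.0613, 0.2783]
eef_rot: [-0.521, 0.48, 0.032, 0.705]
contact_force: [-0.2, 0.8, -0.5]
opening: 0.997
[ 225   93   66  119 4114] 3911.0 4168.96862745098
[248 186  51  50 868] 746.0 960.9137254901962
[245 158  45  49 773] 680.0 835.1529411764704
[0, 1] 0.359 [ 0.47    0.0677 -7.119   0.0814 -0.0979  4.8564]
[0, 1, 2] 0.633 [ 0.4706  0.0672 -6.9638  0.0827 -0.179   5.1561]
side [271.43945977 214.58182775] wood px 437 253 289 196 230
expected [253. 194.] [290. 233.]
scene [267.33510539 185.95463178] wood px 686 232 301 160 209
expected [250. 167.] [285. 203.]
```

```bash
python3 - <<'E'
from rem import *
w=get_calibration("wrist"); a=snapshot("wrist")[:,:,::-1].copy(); cd=get_calibration("side"); b=snapshot("side")[:,:,::-1].copy()
V=np.array([(x,y,z) for x in(-.09,.09) for y in(-.022,.022) for z in(-.009,.009)])
def pose(p,roll): return V@(R.from_euler("z",p[2]/10)*R.from_euler("y",p[4]/10)*R.from_euler("x",roll)).as_matrix().T+[p[0],p[1],p[3]]
for nm,im,c in(("wrist",a,w),("side",b,cd)):
    q=proj(c,pose([.47,.069,-7,.085,0],0)); g=gc(im,np.r_[q.min(0)-6,q.max(0)+6]); k,st=dark(im,q.mean(0),120,45); print(nm,"gc",g.sum(),"dark",k.sum(),"model",sil(c,pose([.47,.069,-7,.085,0],0)).sum())
    for m in (g,k):
      for roll in(-.5,-.25,0,.25,.5):
        f=lambda p:np.abs(sil(c,pose(p,roll))-m).sum()/m.sum()+((p[3]-.085)/.01)**2*.01
        v=np.array([.47,.069,-7.,.085,0])
        for _ in range(2): z=minimize(f,v,method="Nelder-Mead",options=dict(initial_simplex=np.vstack([v]+[v+d for d in np.diag([.006,.006,.8,.004,.4])]),maxfev=300)); v=z.x
        print(roll,round(z.fun,3),np.round(v,3))
E
```

```text
wrist gc 4442.25 dark 4426.0 model 4181.035294117647
-0.5 0.136 [ 0.471  0.068 -7.214  0.086 -0.087]
-0.25 0.139 [ 0.472  0.066 -7.221  0.087 -0.469]
0 0.133 [ 0.474  0.065 -7.21   0.089 -0.81 ]
0.25 0.136 [ 0.473  0.065 -7.171  0.087 -0.847]
0.5 0.15 [ 0.473  0.065 -7.114  0.086 -0.899]
-0.5 0.198 [ 0.469  0.069 -6.956  0.08   0.034]
-0.25 0.184 [ 0.47   0.068 -6.977  0.081 -0.191]
0 0.171 [ 0.47   0.069 -6.968  0.081 -0.279]
0.25 0.198 [ 0.471  0.068 -6.963  0.082 -0.168]
0.5 0.21 [ 0.469  0.07  -6.89   0.078  0.013]
side gc 1440.5 dark 1038.0 model 956.6745098039218
-0.5 0.426 [ 0.487  0.067 -5.403  0.089 -3.137]
-0.25 0.423 [ 0.488  0.064 -5.716  0.087 -2.957]
0 0.42 [ 0.49   0.066 -6.434  0.089 -2.63 ]
0.25 0.427 [ 0.49   0.063 -6.378  0.089 -2.701]
0.5 0.465 [ 0.491  0.063 -6.538  0.089 -2.638]
-0.5 0.455 [ 0.47   0.073 -7.971  0.085  0.289]
-0.25 0.471 [ 0.47   0.074 -8.014  0.085  0.157]
0 0.456 [ 0.47   0.074 -7.963  0.085  0.341]
0.25 0.405 [ 0.47   0.071 -7.764  0.084  0.517]
0.5 0.385 [ 0.47   0.071 -7.81   0.085  0.581]
```

The wrist view fits best with the remote level (roll 0), within about 5 mm of the coaster axis, at z≈0.085. The side view is too coarse to tell the roll. The arm is clear and the measured force is about zero, so I hand in.

```bash
python3 -c "
from plant import job; print(job.finish_job())"
```

```text
the job is handed in; nothing more can be done
None
```

I built the pile and laid the remote across the top, then handed the job in at about 26 s of the 210 s; no verdict is reported. I had used all 16 picture views before the remote was released, so its final state was checked only by numeric fits and I never saw it.

**What I did:** Only two oak offcuts were present, c and d. I placed c on the coaster and put d on top of it, turned the opposite way so the slants cancel. With the gripper off the pile, I pulled the remote from its holder and laid it flat across the top, then moved the arm clear.

**What the checks showed:**
- **Pile:** In the last picture before the remote was fetched, d's top fitted as level at about z 0.076. The centres of c and d were about 5–6 mm from the coaster axis (limit 25 mm). After the remote was laid, the wood's extent in the side view matched the expected pile within about 3 pixels. The scene-view wood mask spread well past the expected outline, probably picking up table pixels, so it told me nothing.
- **Remote:** The wrist-view fits put it about 2–6 mm from the coaster axis (limit 35 mm) at z of about 0.08–0.09. Tilt came out at about 1–5° and roll at about zero.
- **Arm:** It was well clear, with no contact force beyond noise.

**What disagreed or went off plan:**
- **Remote fits:** The blurry side and scene views fitted poorly. One mask gave an implausible 15° tilt, and two combined fits an implausible 28° roll. I trusted the sharper wrist view.
- **Remote contact:** The remote touched the pile about 3 mm higher than I had calculated.
- **Offcut d:** A joint limit allowed only about 3° of the planned 8° tilt when placing it, so it was released slightly off-angle and settled onto c.

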